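# Dry-fit four painted bodies on their model trucks

### The job

The paint on the four grey model-truck bodies on the cardboard is dry, so dry-fit them all: lay the round tank in the truck with the two saddles, the open tipper bed on the truck with the bare ladder frame, the long box on the truck with the long flat deck and the short box on the truck with the short flat deck. Each body must sit fully down, upright, centred on its seat and in line with its truck; put them down gently without dropping them, and leave the two paint jars standing where they are.

Things in the scene. Friction and masses are not known exactly. Their poses are not given: they have to be found in the camera images.
- tank_center (a point): Round tank: grey lying barrel, 40 mm diameter, 94 mm long with domed ends; three small caps on top (to 24 mm above its axis); stands on a dark box 36 long, 26 wide under its middle (to 22 mm below the axis). Both ends alike. Loose, 35 to 110 g, upright on the 6 mm cardboard. Origin: middle of the barrel's axis, 22 mm above the underside; x along its length, z up.
- tipper_bed_center (a point): Tipper bed: grey open-topped trough, 84 mm long, 42 wide, 28 high, walls 3 mm thick, ribs outside. Both ends alike. Loose, 35 to 110 g, upright on the 6 mm cardboard. Origin: its centre, 14 mm above the underside; x along its length, z up.
- long_box_center (a point): Long box, a closed grey ribbed box, 100 mm long, 42 wide, 42 high. Both ends alike. Loose, 35 to 110 g, upright on the 6 mm cardboard. Origin: its centre, 21 mm above the underside; x along its length, z up.
- short_box_center (a point): Short box, a closed grey ribbed box, 64 mm long, 42 wide, 42 high. Both ends alike. Loose, 35 to 110 g, upright on the 6 mm cardboard. Origin: its centre, 21 mm above the underside; x along its length, z up.
- saddle_truck_seat (a point): Seat of the truck with two V-shaped tank saddles, 34 mm ahead of and behind the origin, each 10 long; the tank's dark box hangs between them with 11 mm play. Fully down, the tank's axis is 26 mm above the origin. Cab wall 54 mm ahead. Fixed model truck on a 3 mm cutting mat, olive cab at the far end, 65 mm high. Origin: 36 mm above the mat, at the seat's middle; x along the truck to its cab, z up.
- ladder_truck_seat (a point): Seat of the truck with a bare ladder frame: two grey rails 80 mm long, 21 apart, a steel ram lying between them, no deck. The tipper bed stands on the rails, whose tops are level with the origin. Cab wall 50 mm ahead. Fixed model truck on a 3 mm cutting mat, olive cab at the far end, 65 mm high. Origin: 36 mm above the mat, at the seat's middle; x along the truck to its cab, z up.
- long_truck_seat (a point): Seat of the truck with the long flat deck: dark grey deck 104 mm long, 42 wide, its top level with the origin. Cab wall 58 mm ahead. Fixed model truck on a 3 mm cutting mat, olive cab at the far end, 65 mm high. Origin: 36 mm above the mat, at the seat's middle; x along the truck to its cab, z up.
- short_truck_seat (a point): Seat of the truck with the short flat deck: dark grey deck 68 mm long, 42 wide, its top level with the origin. Cab wall 40 mm ahead. Fixed model truck on a 3 mm cutting mat, olive cab at the far end, 65 mm high. Origin: 36 mm above the mat, at the seat's middle; x along the truck to its cab, z up.
- jar_near_center (a point): Paint jar, 36 mm diameter, 46 mm high, white cap, standing on the cardboard among the dried parts; leave it alone. Origin: its centre, 23 mm up.
- jar_far_center (a point): Second paint jar of the same size, standing on the cutting mat among the trucks; leave it alone. Origin: its centre, 23 mm up.
Things that resemble listed ones, but are neither listed nor needed, are in the scene too. What is shaped like the part that bears tipper_bed_center but purple is not meant.

How it is judged:
At the end, for the whole second after the job is handed in: Each of the four bodies rests, released, on its own truck: its centre within 12 mm along and 10 mm across the truck of the seat's middle, its height within 4 mm of fully down, in line with the truck within 10 degrees (either way round) and upright within 7 degrees (x of tank_center in the frame of saddle_truck_seat between -0.012 and 0.012 m and y of tank_center in the frame of saddle_truck_seat between -0.01 and 0.01 m and z of tank_center in the frame of saddle_truck_seat between 0.022 and 0.03 m and angle between the x axis of tank_center and the x axis of saddle_truck_seat, either way round below 0.175 rad and angle between each of tank_center, tipper_bed_center, long_box_center, short_box_center's own z axis and vertical below 0.12 rad and linear speed of each of tank, tipper_bed, long_box, short_box below 0.02 m/s and x of tipper_bed_center in the frame of ladder_truck_seat between -0.012 and 0.012 m and y of tipper_bed_center in the frame of ladder_truck_seat between -0.01 and 0.01 m and z of tipper_bed_center in the frame of ladder_truck_seat between 0.01 and 0.018 m and angle between the x axis of tipper_bed_center and the x axis of ladder_truck_seat, either way round below 0.175 rad and x of long_box_center in the frame of long_truck_seat between -0.012 and 0.012 m and y of long_box_center in the frame of long_truck_seat between -0.01 and 0.01 m and z of long_box_center in the frame of long_truck_seat between 0.017 and 0.025 m and angle between the x axis of long_box_center and the x axis of long_truck_seat, either way round below 0.175 rad and x of short_box_center in the frame of short_truck_seat between -0.012 and 0.012 m and y of short_box_center in the frame of short_truck_seat between -0.01 and 0.01 m and z of short_box_center in the frame of short_truck_seat between 0.017 and 0.025 m and angle between the x axis of short_box_center and the x axis of short_truck_seat, either way round below 0.175 rad); the robot touches nothing.
It fails at once if a body is let fall from more than about 13 mm (it moves faster than 0.5 m/s while the fingers do not hold it) ((linear speed of tank above 0.5 m/s and contact force between the fingers and tank below 0.05 N) or (linear speed of tipper_bed above 0.5 m/s and contact force between the fingers and tipper_bed below 0.05 N) or (linear speed of long_box above 0.5 m/s and contact force between the fingers and long_box below 0.05 N) or (linear speed of short_box above 0.5 m/s and contact force between the fingers and short_box below 0.05 N)).
It fails at once if the near paint jar is shifted more than 25 mm or tipped (distance of jar_near_center from where it was at the start of the episode above 0.025 m or angle between jar_near_center's own z axis and vertical above 0.35 rad).
It fails at once if the far paint jar is shifted more than 25 mm or tipped (distance of jar_far_center from where it was at the start of the episode above 0.025 m or angle between jar_far_center's own z axis and vertical above 0.35 rad).
It also fails if it takes over 128 s, if anything falls off the work surface, if the arm or the gripper's body presses on something with over 40 N, if the wrist force passes 120 N, or if a joint passes its speed limit or range.

### The arm

A 6-joint arm with a two-finger parallel gripper is mounted at the origin on the work surface. World frame = base frame: x ahead of the robot, y to its left, z up, the work surface at z = 0. Lengths are in m, angles in rad, forces in N, time in s.
With the tool pointing down it reaches from about 0.35 to 0.975 m from the base axis. Payload 4.9 kg.
Tool frame: the origin (TCP) lies at the very end of the fingers, on their centre line; the grasp point (between the pads) lies 19 mm behind it; y points along the fingers, z is the direction in which the jaws open and shut, and the axes are right-handed (so a half turn about y gives the same grasp; the last joint's range is limited). The gripper opens to 85 mm and grips with 20 to 120 N. Pads are 22 mm wide; open, the fingers measure 114 mm over their backs; the gripper's body (76 mm by 85 mm) begins 54 mm behind the grasp point. The pads swing forward as they close: fully open they stand 13 mm farther back than shut.
Start: joints at [1.065, 0.053, 1.613, -0, 1.476, -0.119], TCP at [0.236, 0.579, 0.231] pointing down, gripper open.
Joint ranges: [-3.01, 3.01], [-1.01, 2.22], [0.06, 2.58], [-1.02, 4.17], [0.09, 2.62], [-3.14, 3.14]. Speed limits (rad/s): [2.57, 2.57, 3.14, 3.14, 3.14, 3.14].

### API

Orientations are given as a rotation vector (axis times angle).
In Python, from station import monitor, viewer, ticket gives the robot as it stands.
- The arm moves only by the tool servo_tool, never from a script. Its argument "commands" is one flat list of numbers, 7 for each row, row after row: the turn, a rotation vector about the tool's x, y, z in rad, then the shift along the tool's x, y, z in cm, then the opening, from 0 (shut) to 1 (fully open). In form: [rx, ry, rz, dx, dy, dz, claw, rx, ry, rz, dx, dy, dz, claw, ...]. A call has 1 to 20 rows; each row shifts and turns the pose as measured when the row begins, along the tool's axes as they then stand; what a row does not reach is not made up. A row lasts 1/10 s, in which the tool goes at most 50 mm and 8.59 degrees, less where a joint would pass 70% of its speed; a pose out of reach is approached as far as the arm can. A call is refused whole if a number of a shift passes 5 or a number of a turn 0.15, either way. A call with a gripper value outside its range is refused whole. The fingers move at their own pace and stop on an object; "grip_force" is the grip in N (left out, the last holds). Time passes only in rows, so rows that do not move let the fingers close. It gives the time, the measured TCP pose, the force and the opening at its end, in the units of the state.
- monitor.get_obs(): the state, without advancing time (a new reading comes with each control period).
- viewer.get_image(name): name is "scene" or "side" or "wrist"; returns a dict with "frame" (480x640x3 uint8, red, green, blue), "depth" (480x640 float32, m along the optical axis (not along the pixel's ray), 0 where there is no reading), "camera_matrix" (3x3 intrinsics, pixels), "cam_to_world" (4x4, takes a point from camera to world coordinates). Camera axes: x right, y down, z forward; pixel columns grow to the right and rows downward; lengths in m; the calibration is good to about 2 mm. A picture is of the moment at which its call begins.
- ticket.finish_job(): hands the job in, once; it reports no verdict.
The state is a dict: "t": time; "q": joint angles; "dq": joint speeds; "effort": joint torques, N m; "tool_pos": TCP position; "tool_rot": TCP orientation; "contact_force": force on the tool from outside, world axes, zero at the start; "wrist_torque": the same for the moment, N m; "opening": finger opening in m.
Only numpy, scipy, OpenCV 4.12 (cv2) and the standard library are available. Lean on these libraries where they do the work, as an engineer would, in place of code of your own. Each camera call takes 0.05 s, during which the arm holds its last target.

## Working session

There is one attempt and no reset: what is moved stays moved. The work goes in short steps, Python scripts to look and compute and a tool call to move; the robot and the scene stay as the last step left them, time stands still between calls to the robot, and variables do not carry over. Pictures are saved under pics/ and viewed, and the job is handed in when it is done.

Besides the shell and the picture viewer there is one more tool, called after "Call:" as name(argument=value, ...), one argument or row to a line, values as JSON. servo_tool: Moves the arm, as the interface text tells. Its arguments: {"type":"object","properties":{"commands":{"type":"array","items":{"type":"number"}},"grip_force":{"type":"number"}},"required":["commands"]}

```bash
ls; mkdir -p pics; python3 - <<'E'
from station import monitor, viewer, ticket
import cv2,numpy as np
print(monitor.get_obs())
for n in ["scene","side","wrist"]:
    d=viewer.get_image(n)
    cv2.imwrite(f"pics/{n}0.png",d["frame"][:,:,::-1])
    np.savez(f"{n}0.npz",**d)
    print(n,d["camera_matrix"].tolist(),d["cam_to_world"].round(4).tolist(),(d["depth"]>0).mean())
E
```

```text
pics
{'t': 0.0, 'q': array([ 1.06500747e+00,  5.33505715e-02,  1.61432663e+00, -2.02339601e-06,
        1.47602074e+00, -1.18964089e-01]), 'dq': array([ 0.00020093, -0.0006193 ,  0.00022981,  0.00159104, -0.0001026 ,
       -0.00176207]), 'effort': array([ 1.56194081e-03, -3.93676865e+01, -3.70181608e+01,  7.68517384e-05,
        6.99078402e-03, -1.11178352e-05]), 'tool_pos': array([0.23544673, 0.57826176, 0.23004744]), 'tool_rot': array([-1.55141895,  0.3040614 , -0.30304264]), 'contact_force': array([ 0.71909677,  0.37135368, -0.26717704]), 'wrist_torque': array([-0.00016859, -0.01580586, -0.02257416]), 'opening': 0.08567036668561358}
scene [[610.4382034294729, 0.0, 317.7925142548419], [0.0, 610.4382034294729, 234.57269987920458], [0.0, 0.0, 1.0]] [[0.0218, 0.7747, -0.632, 1.2484], [0.9997, -0.0088, 0.0238, 0.038], [0.0129, -0.6323, -0.7746, 1.0527], [0.0, 0.0, 0.0, 1.0]] 0.9958040364583334
side [[434.3002933990197, 0.0, 313.7398363444459], [0.0, 434.3002933990197, 237.96913023060722], [0.0, 0.0, 1.0]] [[0.7489, -0.3822, 0.5414, -0.1331], [-0.6625, -0.4527, 0.5968, -0.5611], [0.0169, -0.8056, -0.5922, 0.6854], [0.0, 0.0, 0.0, 1.0]] 0.996005859375
wrist [[347.31625204172923, 0.0, 315.6899523363022], [0.0, 347.31625204172923, 244.5791374981033], [0.0, 0.0, 1.0]] [[0.3781, 0.8754, 0.3012, 0.1577], [0.9258, -0.3569, -0.1248, 0.6098], [-0.0017, 0.326, -0.9454, 0.3713], [0.0, 0.0, 0.0, 1.0]] 0.9961881510416667
```

View pics/scene0.png

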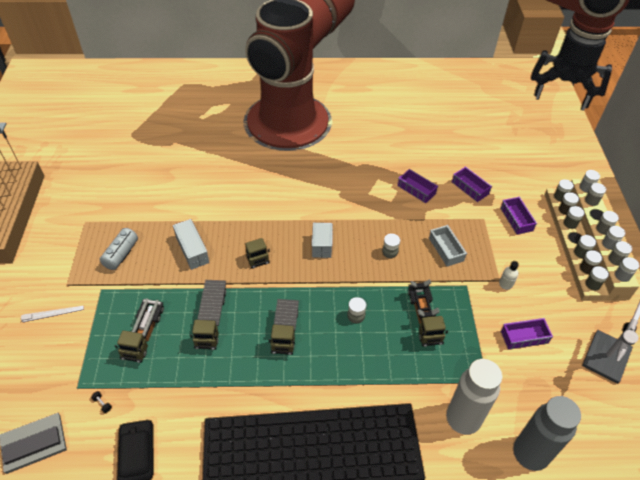

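View pics/side0.png

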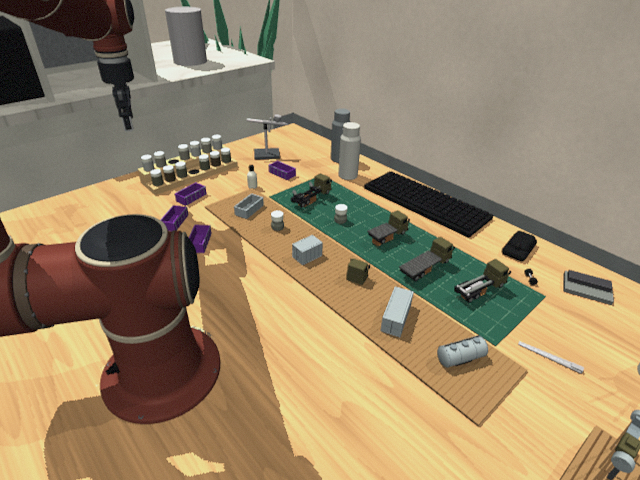

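View pics/wrist0.png

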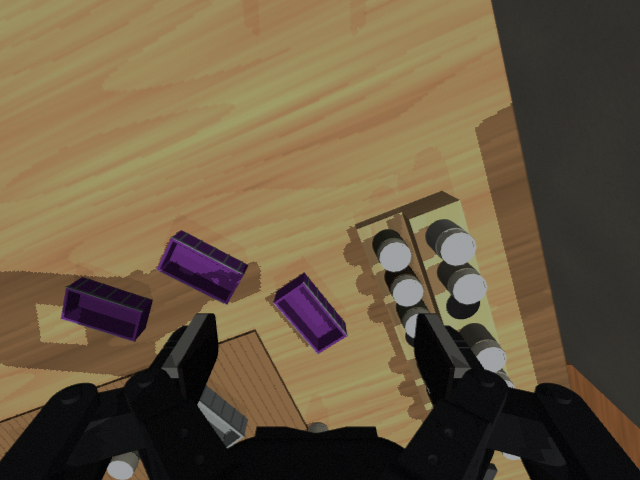

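```bash
cat > h.py <<'E'
import cv2,numpy as np
def load(n): return dict(np.load(n+".npz"))
def cloud(d):
    z=d["depth"];K=d["camera_matrix"];h,w=z.shape
    u,v=np.meshgrid(np.arange(w),np.arange(h))
    P=np.stack([(u-K[0,2])/K[0,0]*z,(v-K[1,2])/K[1,1]*z,z],-1)
    T=d["cam_to_world"];return P@T[:3,:3].T+T[:3,3]
E
python3 - <<'E'
from h import *
d=load("scene0");f=d["frame"][:,:,::-1]
a=cv2.resize(f[270:370,90:250],None,fx=4,fy=4,interpolation=cv2.INTER_CUBIC)
a=cv2.resize(f[210:370,80:280],(750,600),interpolation=cv2.INTER_CUBIC)
b=cv2.resize(f[210:370,270:490],(800,582),interpolation=cv2.INTER_CUBIC)
cv2.imwrite("pics/ca.png",a);cv2.imwrite("pics/cb.png",b)
P=cloud(d)
for n,(u,v) in dict(tank=(118,249),lbox=(186,238),cab=(257,245),sbox=(322,230),jar=(391,238),bed=(447,250),T1=(145,318),T2=(210,300),T3=(285,315),jf=(357,302),T4=(420,296),mat=(320,370),card=(290,270),table=(200,180),cab1=(132,337),cab2=(204,325)).items(): print(n,P[v,u].round(3))
E
```

```text
tank [ 0.461 -0.347  0.046]
lbox [ 0.437 -0.209  0.05 ]
cab [ 0.463 -0.058  0.058]
sbox [0.419 0.078 0.051]
jar [0.441 0.224 0.049]
bed [0.444 0.349 0.01 ]
T1 [ 0.623 -0.268  0.037]
T2 [ 0.585 -0.146  0.04 ]
T3 [0.622 0.001 0.039]
jf [0.601 0.141 0.051]
T4 [0.576 0.271 0.031]
mat [0.722 0.067 0.006]
card [0.49  0.009 0.006]
table [ 0.219 -0.208  0.001]
cab1 [ 0.682 -0.276  0.068]
cab2 [ 0.66  -0.147  0.069]
```

View pics/ca.png

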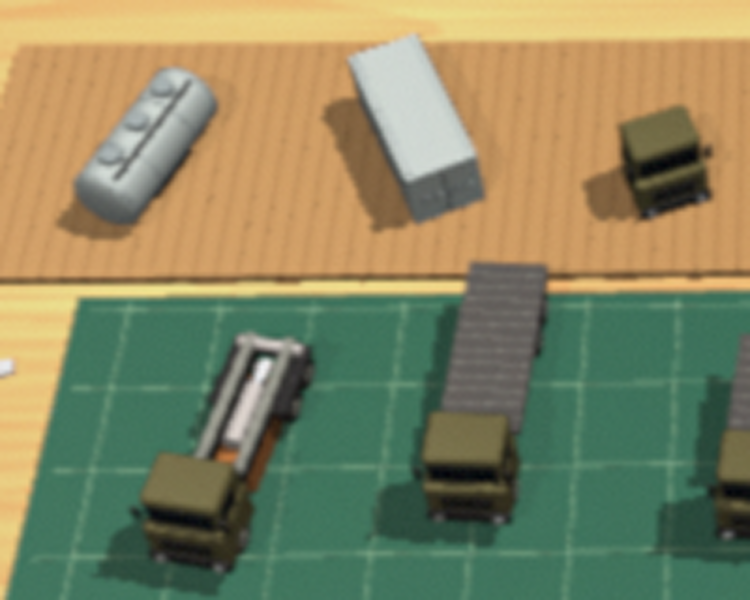

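View pics/cb.png

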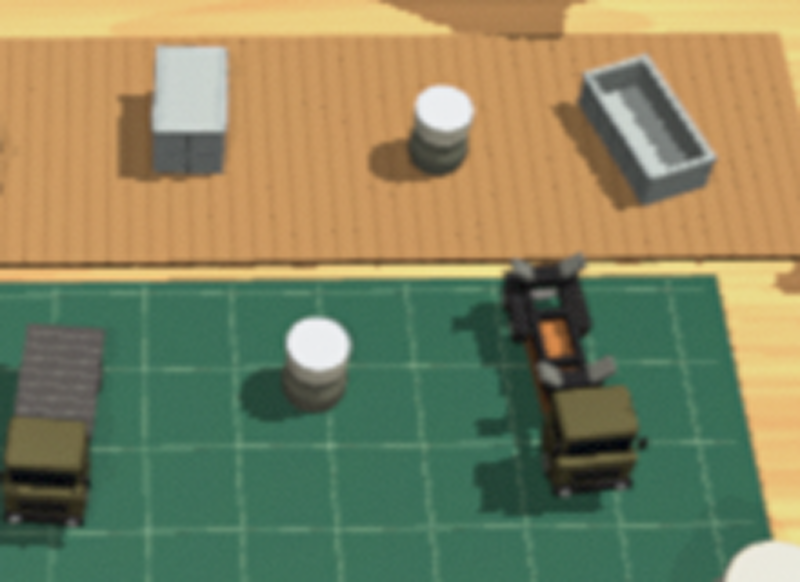

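```bash
cat > m.py <<'E'
from h import *
W=dict(tank=(118,249),lbox=(186,238),sbox=(322,230),bed=(447,250))
# windows xmin,xmax,ymin,ymax and z band
R=dict(tank=(.40,.53,-.42,-.28,.034,.062),lbox=(.36,.52,-.27,-.14,.044,.06),sbox=(.36,.5,.03,.13,.044,.06),bed=(.36,.52,.28,.43,.028,.045),
 ladderT=(.52,.8,-.34,-.19,.034,.047),longT=(.5,.8,-.21,-.08,.036,.046),shortT=(.52,.8,-.06,.06,.036,.046),saddleT=(.5,.8,.2,.36,.03,.055),
 cabL=(.6,.8,-.34,-.19,.06,.08),cabLo=(.6,.8,-.21,-.08,.06,.08),cabS=(.6,.8,-.06,.06,.06,.08),cabT=(.6,.8,.2,.36,.06,.08),
 jarN=(.38,.52,.18,.27,.046,.06),jarF=(.55,.66,.09,.2,.043,.06))
def rect(Q):
    (c,s,a)=cv2.minAreaRect(Q[:,:2].astype(np.float32)); 
    if s[0]<s[1]: s=(s[1],s[0]);a+=90
    return np.round(c,4),np.round(s,4),round((a+90)%180-90,1)
if __name__=="__main__":
    import sys
    for cam in sys.argv[1:]:
        P=cloud(load(cam)).reshape(-1,3)
        for n,(a,b,c,d,e,f) in R.items():
            m=(P[:,0]>a)&(P[:,0]<b)&(P[:,1]>c)&(P[:,1]<d)&(P[:,2]>e)&(P[:,2]<f);Q=P[m]
            if len(Q)<15: print(cam,n,len(Q));continue
            print(cam,n,len(Q),*rect(Q),"zmed",np.median(Q[:,2]).round(4), "p99",np.percentile(Q[:,2],99).round(4))
E
python3 m.py scene0 side0
```

```text
scene0 tank 657 [ 0.4475 -0.3515] [0.0918 0.0392] -23.4 zmed 0.0448 p99 0.0545
scene0 lbox 733 [ 0.4339 -0.2032] [0.1042 0.0424] 25.7 zmed 0.0478 p99 0.0523
scene0 sbox 455 [0.427  0.0771] [0.0675 0.0411] -1.0 zmed 0.0477 p99 0.0526
scene0 bed 262 [0.4394 0.3472] [0.0888 0.047 ] 20.1 zmed 0.0328 p99 0.0379
scene0 ladderT 522 [ 0.6425 -0.2719] [0.1283 0.0431] -11.1 zmed 0.0379 p99 0.0463
scene0 longT 905 [ 0.6089 -0.1451] [0.1483 0.043 ] -3.3 zmed 0.0392 p99 0.0453
scene0 shortT 589 [6.395e-01 3.000e-04] [0.1107 0.0419] -5.8 zmed 0.0392 p99 0.0457
scene0 saddleT 765 [0.6141 0.2775] [0.1375 0.05  ] 3.7 zmed 0.04 p99 0.0544
scene0 cabL 359 [ 0.6847 -0.2829] [0.045  0.0313] 80.1 zmed 0.0674 p99 0.0717
scene0 cabLo 341 [ 0.6616 -0.1486] [0.0464 0.0317] 87.4 zmed 0.0672 p99 0.0717
scene0 cabS 340 [ 0.6742 -0.0035] [0.0479 0.0338] 86.4 zmed 0.067 p99 0.072
scene0 cabT 337 [0.6601 0.2798] [0.0461 0.034 ] -84.3 zmed 0.0669 p99 0.0714
scene0 jarN 172 [0.4469 0.224 ] [0.0356 0.0316] -21.8 zmed 0.0514 p99 0.0567
scene0 jarF 208 [0.6046 0.1413] [0.0342 0.0314] -6.2 zmed 0.0486 p99 0.0531
side0 ta
[... 358 characters left out ...]
 0.0378 p99 0.0464
side0 longT 598 [ 0.6049 -0.1434] [0.1425 0.0442] -3.5 zmed 0.0387 p99 0.0453
side0 shortT 327 [0.6371 0.0025] [0.1083 0.0463] -5.4 zmed 0.0388 p99 0.0452
side0 saddleT 450 [0.6694 0.2871] [0.2604 0.0583] 11.3 zmed 0.0395 p99 0.0546
side0 cabL 191 [ 0.6808 -0.2807] [0.039  0.0323] 78.1 zmed 0.0669 p99 0.07
side0 cabLo 158 [ 0.6584 -0.1476] [0.0421 0.0319] -88.2 zmed 0.0669 p99 0.07
side0 cabS 128 [ 0.67   -0.0038] [0.0442 0.0327] 90.0 zmed 0.067 p99 0.0697
side0 cabT 166 [0.7178 0.3014] [0.1662 0.0535] 13.1 zmed 0.0674 p99 0.0795
side0 jarN 88 [0.4433 0.225 ] [0.0324 0.0312] 2.1 zmed 0.0513 p99 0.054
side0 jarF 80 [0.601  0.1414] [0.0346 0.0303] 51.8 zmed 0.0483 p99 0.0512
```

```bash
python3 - <<'E'
from m import *
from scipy.spatial.transform import Rotation as Ro
# deck only: crop behind cab wall
D=dict(ladderT=(.52,.665,-.34,-.21,.034,.044,.080,50),longT=(.5,.640,-.19,-.10,.036,.043,.104,58),shortT=(.54,.652,-.04,.04,.036,.043,.068,40),saddleT=(.5,.64,.22,.33,.0435,.06,.078,54))
cab=dict(ladderT='cabL',longT='cabLo',shortT='cabS',saddleT='cabT')
for camn in ["scene0","side0"]:
    P=cloud(load(camn)).reshape(-1,3)
    def sel(a,b,c,d,e,f): return P[(P[:,0]>a)&(P[:,0]<b)&(P[:,1]>c)&(P[:,1]<d)&(P[:,2]>e)&(P[:,2]<f)]
    for n,v in D.items():
        Q=sel(*v[:6]);c,s,a=rect(Q)
        w=list(R[cab[n]]); 
        C=sel(*w); C=C[(C[:,2]<.073)&(C[:,0]<.72)&(C[:,1]<.32)];cc,cs,ca=rect(C)
        th=np.radians(a);u=np.array([np.cos(th),np.sin(th)])
        rear=c-u*s[0]/2
        dirn=np.degrees(np.arctan2(*(cc-c)[::-1]))
        print(camn,n,len(Q),c,s,a,"cab",cc,cs,ca,"dir",dirn.round(1),"seat(rear)",(rear+u*v[6]/2).round(4),"seat(cab)",(cc-u*(v[7]/1000+.016)).round(4))
import ast
from station import monitor
o=monitor.get_obs();M=Ro.from_rotvec(o["tool_rot"]).as_matrix();print(M.round(3))
E
```

```text
scene0 ladderT 397 [ 0.6203 -0.2673] [0.0822 0.0428] -9.1 cab [ 0.6847 -0.2829] [0.045  0.0313] 80.1 dir -13.6 seat(rear) [ 0.6192 -0.2671] seat(cab) [ 0.6195 -0.2725]
scene0 longT 803 [ 0.5865 -0.1438] [0.1035 0.043 ] -3.3 cab [ 0.6616 -0.1486] [0.0464 0.0317] 87.4 dir -3.7 seat(rear) [ 0.5867 -0.1438] seat(cab) [ 0.5877 -0.1443]
scene0 shortT 503 [0.6167 0.0027] [0.0648 0.0419] -6.2 cab [ 0.6742 -0.0035] [0.0479 0.0338] 86.4 dir -6.2 seat(rear) [0.6183 0.0025] seat(cab) [0.6185 0.0025]
scene0 saddleT 172 [0.591 0.273] [0.0801 0.0414] 5.6 cab [0.6601 0.2798] [0.0461 0.034 ] -84.3 dir 5.6 seat(rear) [0.59   0.2729] seat(cab) [0.5904 0.273 ]
side0 ladderT 260 [ 0.6228 -0.268 ] [0.0916 0.0395] -9.7 cab [ 0.6808 -0.2807] [0.039  0.0323] 78.1 dir -12.4 seat(rear) [ 0.6171 -0.267 ] seat(cab) [ 0.6157 -0.2696]
side0 longT 523 [ 0.5867 -0.1423] [0.1062 0.044 ] -3.3 cab [ 0.6584 -0.1476] [0.0421 0.0319] -88.2 dir -4.2 seat(rear) [ 0.5856 -0.1422] seat(cab) [ 0.5845 -0.1433]
side0 shortT 262 [0.6175 0.0042] [0.0701 0.046 ] -3.5 cab [ 0.67   -0.0038] [0.0442 0.0327] 90.0 dir -8.7 seat(rear) [0.6165 0.0043] seat(cab) [ 6.141e-01 -4.000e-04]
side0 saddleT 68 [0.5949 0.2763] [0.0917 0.0409] 6.5 cab [0.6553 0.2792] [0.0401 0.0323] -89.5 dir 2.7 seat(rear) [0.5881 0.2755] seat(cab) [0.5857 0.2713]
[[ 0.926 -0.001  0.377]
 [-0.377 -0.001  0.926]
 [-0.    -1.    -0.002]]
```

```bash
cat > go.py <<'E'
# usage: go.py x y z phi_deg  -> total turn about tool y, and shift in tool axes AFTER turn (cm)
import sys,numpy as np
from scipy.spatial.transform import Rotation as Ro
from station import monitor
o=monitor.get_obs();M=Ro.from_rotvec(o["tool_rot"]).as_matrix()
phi=np.arctan2(M[1,0],M[0,0])
print("t",o["t"],"p",o["tool_pos"].round(4),"phi",np.degrees(phi).round(2),"tilt",M[2].round(3),"open",round(o["opening"],4),"F",o["contact_force"].round(2),"q6",o["q"][5].round(2))
if len(sys.argv)>4:
    x,y,z,p=map(float,sys.argv[1:5]);p=np.radians(p)
    N=np.array([[np.cos(p),0,-np.sin(p)],[np.sin(p),0,np.cos(p)],[0,-1,0]])
    rv=Ro.from_matrix(M.T@N).as_rotvec()
    print("turn",rv.round(4),"shift",(N.T@(np.array([x,y,z])-o["tool_pos"])*100).round(2),"before-turn",(M.T@(np.array([x,y,z])-o["tool_pos"])*100).round(2))
E
python3 go.py .4385 .3485 .11 19.5
```

```text
t 0.15 p [0.2355 0.5784 0.2303] phi -22.16 tilt [-0.    -1.    -0.002] open 0.0858 F [-0.21  0.58 -0.18] q6 -0.12
turn [ 0.0015 -0.7271 -0.0008] shift [ 11.46  12.03 -28.45] before-turn [ 27.47  12.05 -13.61]
```

Possible mix-ups before the first reach:
- **Tipper bed:** the purple troughs at px (417,185), (472,183), (518,215) and (526,333) are decoys. I want the grey one at (447,245).
- **Trucks:** the loose cab at (257,252) is not a truck. The ladder truck is at (140,330), with two grey rails and a ram. The saddle truck is at (426,313), with V plates. The long deck is at (208,315) and the short deck at (285,325).
- **Boxes:** the long one is at (190,243) and the short one at (322,240).

The close crops confirm these choices. I'll start with the tipper bed.

Call:
servo_tool(
  commands=[0, -0.145, 0, 0, 0, 0, 1, 0, -0.145, 0, 0, 0, 0, 1, 0, -0.145, 0, 0, 0, 0, 1, 0, -0.145, 0, 0, 0, 0, 1, 0, -0.147, 0, 0, 0, 0, 1, 0, 0, 0, 1.5, 0, -3.5, 1, 0, 0, 0, 1.5, 0, -3.5, 1, 0, 0, 0, 1.5, 0, -3.5, 1, 0, 0, 0, 1.5, 0, -3.5, 1, 0, 0, 0, 1.5, 0, -3.5, 1, 0, 0, 0, 1.5, 0, -3.5, 1, 0, 0, 0, 1.5, 0, -3.5, 1, 0, 0, 0, 1, 0, -3.5, 1, 0, 0, 0, 0, 0, 0, 1],
  grip_force=30,
)

```text
t: 1.55
tool_pos: [0.4478, 0.3484, 0.2239]
tool_rot: [-1.559, -0.284, 0.298]
contact_force: [-0.4, 1.0, 0.0]
opening: 0.0853
```

```bash
python3 go.py .4385 .3485 .11 19.5; cat > snap.py <<'E'
import sys,cv2,numpy as np
from station import viewer
for a in sys.argv[2:]:
    d=viewer.get_image(a);n=a+sys.argv[1];cv2.imwrite(f"pics/{n}.png",d["frame"][:,:,::-1]);np.savez(n+".npz",**d)
E
python3 snap.py 1 wrist
```

```text
t 1.55 p [0.4478 0.3484 0.2239] phi 21.23 tilt [-0.01  -1.    -0.006] open 0.0853 F [-0.37  1.    0.01] q6 -1.41
turn [ 0.0064  0.0302 -0.0095] shift [-0.87 11.39  0.32] before-turn [-0.75 11.39  0.41]
```

View pics/wrist1.png

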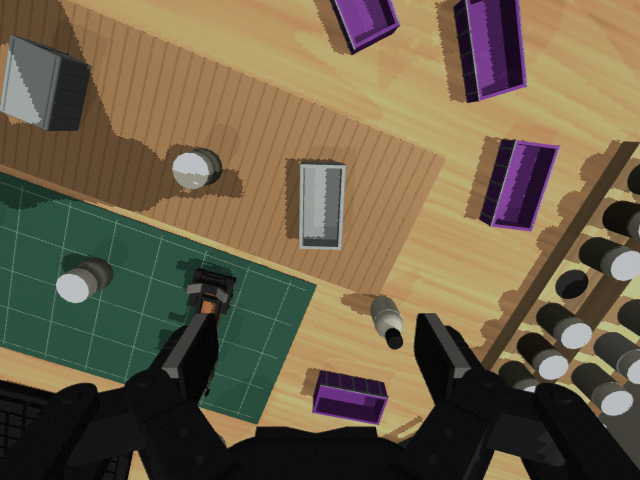

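```bash
python3 m.py wrist1 | egrep "bed|saddleT|cabT|jar"
```

```text
wrist1 bed 958 [0.438  0.3483] [0.0843 0.0433] 19.4 zmed 0.0324 p99 0.0341
wrist1 saddleT 1360 [0.6104 0.2773] [0.1334 0.0427] 6.9 zmed 0.0337 p99 0.0532
wrist1 cabT 13
wrist1 jarN 1096 [0.4452 0.2251] [0.0327 0.0323] -20.0 zmed 0.0504 p99 0.0521
wrist1 jarF 836 [0.6033 0.1421] [0.0333 0.0323] -29.2 zmed 0.0475 p99 0.0492
```

Call:
servo_tool(
  commands=[0.006, 0.03, -0.009, -0.9, 1.5, 0.3, 1, 0, 0, 0, 0, 2.5, 0, 1, 0, 0, 0, 0, 2.5, 0, 1, 0, 0, 0, 0, 2.5, 0, 1, 0, 0, 0, 0, 2, 0, 1, 0, 0, 0, 0, 0, 0, 1],
)

```text
t: 2.2
tool_pos: [0.433, 0.354, 0.1107]
tool_rot: [-1.55, -0.27, 0.271]
contact_force: [-0.4, 0.5, 0.1]
opening: 0.0854
```

```bash
python3 go.py .4385 .3485 .013 19.5
```

```text
t 2.2 p [0.433  0.354  0.1107] phi 19.78 tilt [ 0.    -1.     0.004] open 0.0854 F [-0.37  0.51  0.07] q6 -1.37
turn [-0.0043  0.0049  0.0001] shift [ 0.33  9.77 -0.7 ] before-turn [ 0.33  9.77 -0.75]
```

Call:
servo_tool(
  commands=[-0.004, 0.005, 0, 0.3, 1.5, -0.7, 1, 0, 0, 0, 0, 2, 0, 1, 0, 0, 0, 0, 2, 0, 1, 0, 0, 0, 0, 1, 0, 1, 0, 0, 0, 0, 0, 0, 1],
)

```text
t: 2.7
tool_pos: [0.4403, 0.3511, 0.0462]
tool_rot: [-1.552, -0.274, 0.264]
contact_force: [-1.2, -0.4, 0.7]
opening: 0.0856
```

```bash
python3 go.py .4385 .3485 .013 19.5
```

```text
t 2.7 p [0.4403 0.3511 0.0462] phi 19.63 tilt [ 0.007 -1.     0.001] open 0.0856 F [-1.23 -0.37  0.69] q6 -1.37
turn [-0.001   0.0023  0.0067] shift [-0.26  3.32 -0.18] before-turn [-0.28  3.32 -0.19]
```

Call:
servo_tool(
  commands=[0, 0, 0.006, -0.3, 1, -0.2, 1, 0, 0, 0, 0, 1.2, 0, 1, 0, 0, 0, 0, 1, 0, 1, 0, 0, 0, 0, 0, 0, 1],
)

```text
t: 3.1
tool_pos: [0.4399, 0.349, 0.0143]
tool_rot: [-1.551, -0.272, 0.265]
contact_force: [-0.5, -0.4, -0.8]
opening: 0.0856
```

```bash
python3 go.py .4385 .3485 .013 19.5
```

```text
t 3.1 p [0.4399 0.349  0.0143] phi 19.63 tilt [ 0.005 -1.     0.002] open 0.0856 F [-0.46 -0.37 -0.8 ] q6 -1.38
turn [-0.0018  0.0022  0.0046] shift [-0.15  0.13 -0.  ] before-turn [-0.15  0.13 -0.  ]
```

Call:
servo_tool(
  commands=[0, 0, 0.004, -0.1, 0.1, 0, 1, 0, 0, 0, 0, 0, 0, 0.4, 0, 0, 0, 0, 0, 0, 0.2, 0, 0, 0, 0, 0, 0, 0, 0, 0, 0, 0, 0, 0, 0, 0, 0, 0, 0, 0, 0, 0, 0, 0, 0, 0, 0, 0, 0, 0, 0, 0, 0, 0, 0, 0, 0, 0, 0, 0, 0, 0, 0],
  grip_force=35,
)

```text
t: 4.0
tool_pos: [0.4399, 0.3493, 0.0146]
tool_rot: [-1.551, -0.271, 0.267]
contact_force: [-0.1, 0.5, -1.1]
opening: 0.0407
```

```bash
python3 go.py .618 -.269 .19 -11.5
```

```text
t 4.0 p [0.4399 0.3493 0.0146] phi 19.64 tilt [ 0.003 -1.     0.002] open 0.0407 F [-0.05  0.54 -1.08] q6 -1.38
turn [-0.003   0.5434  0.0023] shift [ 29.78 -17.54 -57.04] before-turn [ -3.95 -17.7  -64.18]
```

Call:
servo_tool(
  commands=[0, 0, 0, 0, -1, 0, 0, 0, 0, 0, 0, -2, 0, 0, 0, 0, 0, 0, -3, 0, 0, 0, 0, 0, 0, -3, 0, 0, 0, 0, 0, 0, -3, 0, 0, 0, 0, 0, 0, -2, 0, 0, 0, 0, 0, 0, -1, 0, 0, 0, 0, 0, 0, 0, 0, 0],
)

```text
t: 4.8
tool_pos: [0.4388, 0.3484, 0.1734]
tool_rot: [-1.551, -0.27, 0.267]
contact_force: [0.2, 0.1, -0.5]
opening: 0.041
```

```bash
python3 go.py .618 -.269 .16 -11.5; python3 snap.py 2 wrist scene
```

```text
t 4.8 p [0.4388 0.3484 0.1734] phi 19.64 tilt [ 0.002 -1.     0.002] open 0.041 F [ 0.2   0.12 -0.54] q6 -1.38
turn [-0.0027  0.5435  0.0016] shift [ 29.87   1.34 -56.93] before-turn [ -3.88   1.19 -64.18]
```

View pics/wrist2.png

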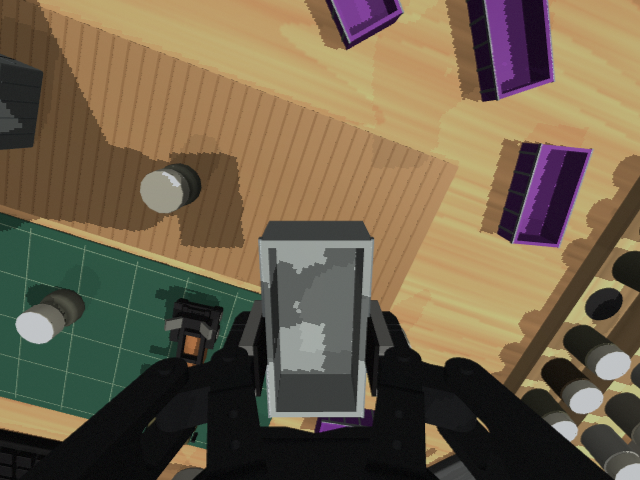

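Call:
servo_tool(
  commands=[0, 0.136, 0, 0, 0, 0, 0, 0, 0.136, 0, 0, 0, 0, 0, 0, 0.136, 0, 0, 0, 0, 0, 0, 0.136, 0, 0, 0, 0, 0, 0, 0, 0, 1, 0, -2, 0, 0, 0, 0, 1.5, 0, -3, 0, 0, 0, 0, 2.2, 0, -4, 0, 0, 0, 0, 2.2, 0, -4, 0, 0, 0, 0, 2.2, 0, -4, 0, 0, 0, 0, 2.2, 0, -4, 0, 0, 0, 0, 2.2, 0, -4, 0, 0, 0, 0, 2.2, 0, -4, 0, 0, 0, 0, 2.2, 0, -4, 0, 0, 0, 0, 2.2, 0, -4, 0, 0, 0, 0, 2, 0, -4, 0, 0, 0, 0, 1.5, 0, -3, 0, 0, 0, 0, 1, 0, -2, 0, 0, 0, 0, 0, 0, 0, 0],
)

```text
t: 6.7
tool_pos: [0.5608, -0.177, 0.1312]
tool_rot: [-1.574, 0.221, -0.127]
contact_force: [-1.1, 0.4, -0.4]
opening: 0.0413
```

```bash
python3 go.py .620 -.269 .16 -11.5
```

```text
t 6.7 p [ 0.5608 -0.177   0.1312] phi -12.7 tilt [-0.058 -0.998 -0.018] open 0.0413 F [-1.14  0.37 -0.35] q6 -1.76
turn [ 0.017  -0.0205 -0.0579] shift [ 7.64 -2.88 -7.84] before-turn [ 7.62 -3.19 -7.73]
```

Call:
servo_tool(
  commands=[0.017, -0.02, -0.058, 1.5, -2, -1.5, 0, 0, 0, 0, 2, -1.2, -2, 0, 0, 0, 0, 2, 0, -2, 0, 0, 0, 0, 2, 0, -2, 0, 0, 0, 0, 0, 0, 0, 0],
)

```text
t: 7.2
tool_pos: [0.6168, -0.2622, 0.1518]
tool_rot: [-1.556, 0.167, -0.144]
contact_force: [0.2, 0.1, -1.1]
opening: 0.0409
```

```bash
python3 go.py .620 -.269 .1 -11.5
```

```text
t 7.2 p [ 0.6168 -0.2622  0.1518] phi -11.36 tilt [-0.015 -1.     0.008] open 0.0409 F [ 0.17  0.1  -1.07] q6 -1.89
turn [-0.0079  0.0024 -0.0154] shift [ 0.45  5.18 -0.61] before-turn [ 0.53  5.17 -0.65]
```

Call:
servo_tool(
  commands=[-0.008, 0.002, -0.015, 0.5, 1.5, -0.6, 0, 0, 0, 0, 0, 2, 0, 0, 0, 0, 0, 0, 2, 0, 0, 0, 0, 0, 0, 1.5, 0, 0, 0, 0, 0, 0, 0, 0, 0],
)

```text
t: 7.7
tool_pos: [0.6165, -0.2611, 0.0727]
tool_rot: [-1.558, 0.163, -0.146]
contact_force: [-0.8, 0.9, -0.3]
opening: 0.0411
```

```bash
python3 go.py .620 -.269 .05 -11.5; python3 snap.py 3 side scene wrist; python3 - <<'E'
import cv2,numpy as np
a=cv2.imread("pics/side3.png")[230:330,420:550];b=cv2.imread("pics/scene3.png")[280:370,95:190]
c=cv2.imread("pics/wrist3.png")
o=np.hstack([cv2.resize(x,(400,300),interpolation=cv2.INTER_CUBIC) for x in(a,b)])
cv2.imwrite("pics/c3.png",np.vstack([o,cv2.resize(c,(800,600))[300:600]]))
E
```

```text
t 7.7 p [ 0.6165 -0.2611  0.0727] phi -11.29 tilt [-0.012 -1.     0.006] open 0.0411 F [-0.76  0.94 -0.27] q6 -1.89
turn [-0.0059  0.0037 -0.0116] shift [ 0.5   2.27 -0.71] before-turn [ 0.53  2.26 -0.72]
```

View pics/c3.png

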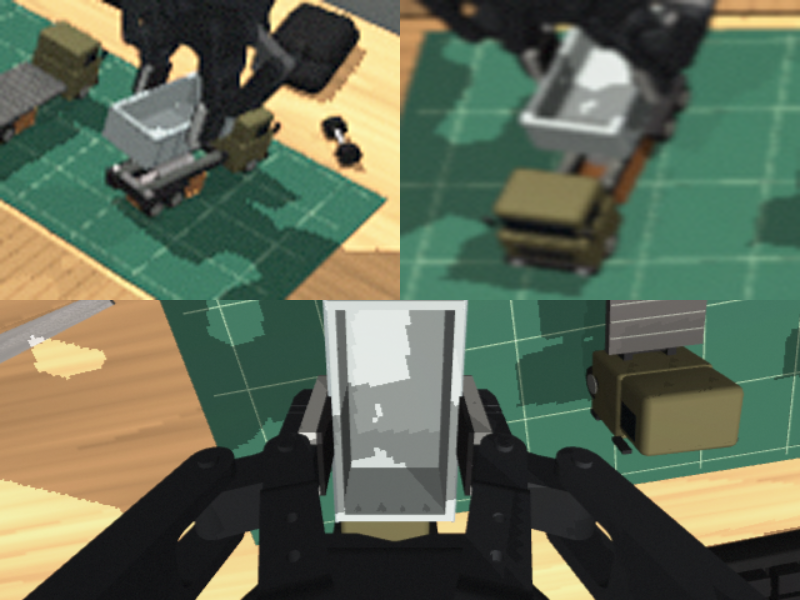

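Call:
servo_tool(
  commands=[-0.006, 0.004, -0.012, 0.5, 0, -0.7, 0, 0, 0, 0, 0.2, 0, -0.3, 0, 0, 0, 0, 0, 0, 0, 0],
)

```text
t: 8.15
tool_pos: [0.6265, -0.2762, 0.0813]
tool_rot: [-1.572, 0.147, -0.17]
contact_force: [0.9, -0.0, -0.7]
opening: 0.0408
```

```bash
python3 go.py .620 -.269 .05 -11.5
```

```text
t 8.15 p [ 0.6265 -0.2762  0.0813] phi -11.54 tilt [ 0.015 -1.    -0.005] open 0.0408 F [ 0.91 -0.02 -0.7 ] q6 -1.89
turn [ 0.0052 -0.0008  0.0148] shift [-0.78  3.13  0.57] before-turn [-0.83  3.12  0.59]
```

Call:
servo_tool(
  commands=[0, 0, 0, 0, 0, 0, 0, 0, 0, 0, 0, 0, 0, 0],
)

```text
t: 8.35
tool_pos: [0.6272, -0.2771, 0.0827]
tool_rot: [-1.572, 0.146, -0.172]
contact_force: [0.0, 1.1, -0.7]
opening: 0.0414
```

```bash
python3 go.py .620 -.269 .05 -11.5
```

```text
t 8.35 p [ 0.6272 -0.2771  0.0827] phi -11.58 tilt [ 0.017 -1.    -0.006] open 0.0414 F [ 0.02  1.13 -0.7 ] q6 -1.89
turn [ 0.0059 -0.0015  0.0168] shift [-0.87  3.27  0.65] before-turn [-0.92  3.25  0.66]
```

Call:
servo_tool(
  commands=[0.006, 0, 0.016, -0.6, 1, 0.5, 0, 0, 0, 0, 0, 0, 0, 0, 0, 0, 0, 0, 0, 0, 0],
)

```text
t: 8.65
tool_pos: [0.6219, -0.2704, 0.0716]
tool_rot: [-1.564, 0.159, -0.158]
contact_force: [-0.7, -0.7, -0.7]
opening: 0.0414
```

```bash
python3 go.py .620 -.269 .05 -11.5
```

```text
t 8.65 p [ 0.6219 -0.2704  0.0716] phi -11.58 tilt [-0.001 -1.     0.001] open 0.0414 F [-0.72 -0.71 -0.74] q6 -1.89
turn [-0.0009 -0.0014 -0.0008] shift [-0.22  2.16  0.1 ] before-turn [-0.21  2.16  0.09]
```

Call:
servo_tool(
  commands=[0, 0, 0, -0.2, 1.2, 0.1, 0, 0, 0, 0, 0, 0, 0, 0, 0, 0, 0, 0, 0, 0, 0, 0, 0, 0, 0, 0.5, 0, 0, 0, 0, 0, 0, 0, 0, 0, 0, 0, 0, 0, 0, 0, 0],
)

```text
t: 9.25
tool_pos: [0.6194, -0.2683, 0.052]
tool_rot: [-1.563, 0.16, -0.157]
contact_force: [0.5, 0.5, 1.4]
opening: 0.0409
```

```bash
python3 go.py .620 -.269 .0476 -11.5
```

```text
t 9.25 p [ 0.6194 -0.2683  0.052 ] phi -11.57 tilt [-0.003 -1.     0.001] open 0.0409 F [0.55 0.47 1.4 ] q6 -1.89
turn [-0.0014 -0.0011 -0.0025] shift [ 0.07  0.44 -0.06] before-turn [ 0.08  0.44 -0.06]
```

Call:
servo_tool(
  commands=[0, 0, 0, 0, 0.2, 0, 0, 0, 0, 0, 0, 0, 0, 0, 0, 0, 0, 0, 0.15, 0, 0, 0, 0, 0, 0, 0, 0, 0],
)

```text
t: 9.65
tool_pos: [0.6197, -0.2685, 0.0488]
tool_rot: [-1.564, 0.16, -0.157]
contact_force: [-0.0, -0.0, -0.5]
opening: 0.0415
```

```bash
python3 go.py .620 -.269 .0476 -11.5;python3 snap.py 4 side scene; python3 - <<'E'
import cv2,numpy as np
a=cv2.imread("pics/side4.png")[230:320,430:550];b=cv2.imread("pics/scene4.png")[280:370,95:190]
cv2.imwrite("pics/c4.png",np.hstack([cv2.resize(x,(400,300),interpolation=cv2.INTER_CUBIC) for x in(a,b)]))
E
```

```text
t 9.65 p [ 0.6197 -0.2685  0.0488] phi -11.57 tilt [-0.002 -1.     0.001] open 0.0415 F [-0.04 -0.04 -0.53] q6 -1.89
turn [-0.0011 -0.0012 -0.0016] shift [ 0.03  0.12 -0.04] before-turn [ 0.03  0.12 -0.04]
```

View pics/c4.png

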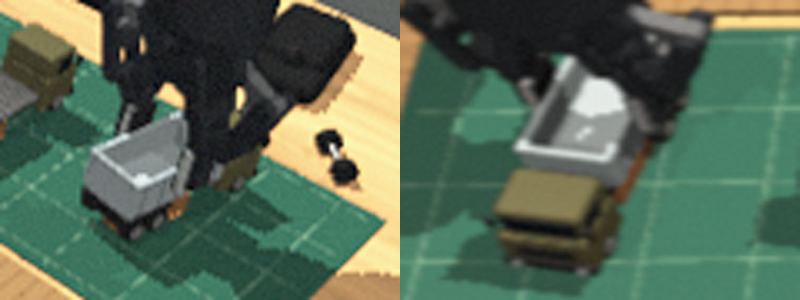

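Call:
servo_tool(
  commands=[0, 0, 0, 0, 0.15, 0, 0, 0, 0, 0, 0, 0, 0, 0, 0, 0, 0, 0, 0, 0, 0.6, 0, 0, 0, 0, 0, 0, 0.7, 0, 0, 0, 0, 0, 0, 0.8, 0, 0, 0, 0, 0, 0, 0.8, 0, 0, 0, 0, -1, 0, 0.8, 0, 0, 0, 0, -2, 0, 0.8, 0, 0, 0, 0, -2, 0, 0.9, 0, 0, 0, 0, -3, 0, 1, 0, 0, 0, 0, -2, 0, 1, 0, 0, 0, 0, 0, 0, 1],
)

```text
t: 10.95
tool_pos: [0.6203, -0.2689, 0.1545]
tool_rot: [-1.564, 0.158, -0.159]
contact_force: [0.4, -0.5, 0.8]
opening: 0.0853
```

```bash
python3 go.py .433 -.2025 .16 25.8;python3 snap.py 5 side scene; python3 - <<'E'
from h import *
for c in["scene5","side5"]:
    P=cloud(load(c)).reshape(-1,3);f=load(c)["frame"].reshape(-1,3)
    m=(P[:,0]>.56)&(P[:,0]<.68)&(P[:,1]>-.32)&(P[:,1]<-.21)&(P[:,2]>.06)&(P[:,2]<.073)&(f.min(1)>100)
    from m import rect;print(c,m.sum(),*rect(P[m]),np.median(P[m][:,2]))
E
```

```text
t 10.95 p [ 0.6203 -0.2689  0.1545] phi -11.57 tilt [ 0.    -1.     0.001] open 0.0853 F [ 0.42 -0.54  0.83] q6 -1.89
turn [-5.000e-04 -6.522e-01  3.000e-04] shift [-13.97  -0.55  14.13] before-turn [-19.68  -0.55   2.75]
scene5 339 [ 0.6182 -0.2697] [0.0879 0.0462] -11.6 0.06597552689065078
side5 252 [ 0.6228 -0.2698] [0.1001 0.0447] -11.5 0.06536139972518046
```

View pics/scene5.png

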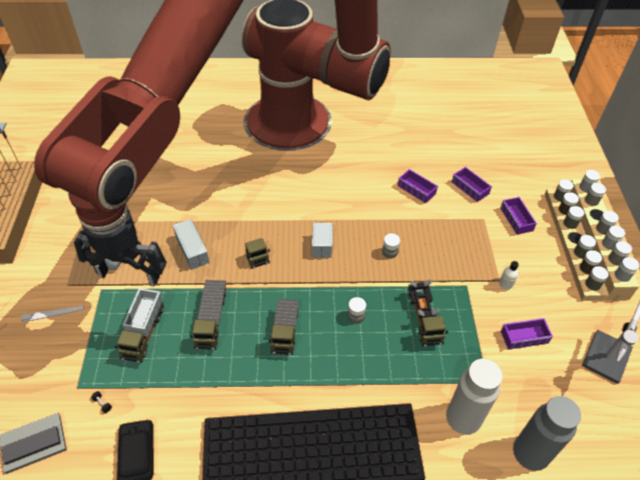

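The bed is seated at (.618,-.270), with its rim at .066 and in line with the truck. Next is the long box.

Call:
servo_tool(
  commands=[0, -0.13, 0, 0, 0, 0, 1, 0, -0.13, 0, 0, 0, 0, 1, 0, -0.13, 0, 0, 0, 0, 1, 0, -0.13, 0, 0, 0, 0, 1, 0, -0.13, 0, 0, 0, 0, 1, 0, 0, 0, -2, 0, 2, 1, 0, 0, 0, -2, 0, 2, 1, 0, 0, 0, -2, 0, 2, 1, 0, 0, 0, -2, 0, 2, 1, 0, 0, 0, -2, 0, 2, 1, 0, 0, 0, -1.5, 0, 1.5, 1, 0, 0, 0, -0.7, 0, 0.7, 1, 0, 0, 0, 0, 0, 0, 1, 0, 0, 0, 0, 0, 0, 1],
)

```text
t: 12.45
tool_pos: [0.4359, -0.2057, 0.1261]
tool_rot: [-1.503, -0.344, 0.398]
contact_force: [0.2, -0.3, -0.2]
opening: 0.0856
```

```bash
python3 go.py .433 -.2025 .16 25.8;python3 snap.py 6 wrist;python3 m.py wrist6
```

```text
t 12.45 p [ 0.4359 -0.2057  0.1261] phi 27.29 tilt [-0.025 -0.999  0.042] open 0.0856 F [ 0.22 -0.29 -0.2 ] q6 -2.64
turn [-0.0419  0.0255 -0.0256] shift [-0.12 -3.39  0.41] before-turn [-0.2  -3.36  0.56]
wrist6 tank 8530 [ 0.444  -0.3514] [0.0917 0.0379] -22.5 zmed 0.0446 p99 0.0515
wrist6 lbox 8533 [ 0.433  -0.2023] [0.1002 0.0421] 25.8 zmed 0.0465 p99 0.048
wrist6 sbox 2348 [0.4259 0.0771] [0.0648 0.0436] -1.2 zmed 0.0464 p99 0.0477
wrist6 bed 0
wrist6 ladderT 201 [ 0.6167 -0.2696] [0.091  0.0181] 7.6 zmed 0.043 p99 0.047
wrist6 longT 2199 [ 0.56   -0.1416] [0.0501 0.0429] -4.0 zmed 0.0376 p99 0.039
wrist6 shortT 0
wrist6 saddleT 0
wrist6 cabL 250 [ 0.6464 -0.2578] [0.0373 0.0124] -34.4 zmed 0.0647 p99 0.0667
wrist6 cabLo 0
wrist6 cabS 0
wrist6 cabT 0
wrist6 jarN 0
wrist6 jarF 0
```

View pics/wrist6.png

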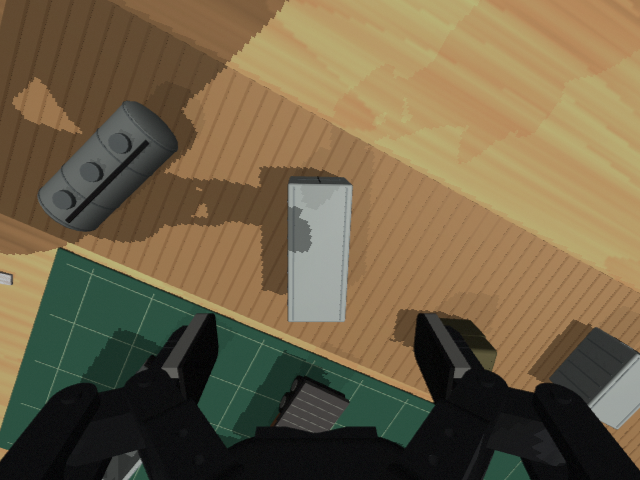

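Call:
servo_tool(
  commands=[-0.042, 0.025, -0.026, -0.1, 1, 0.4, 1, 0, 0, 0, 0, 0, 0, 1, 0, 0, 0, 0, 0, 0, 1],
)

```text
t: 12.8
tool_pos: [0.4353, -0.2035, 0.1168]
tool_rot: [-1.543, -0.355, 0.352]
contact_force: [1.2, -0.2, 0.9]
opening: 0.0854
```

```bash
python3 go.py .433 -.2023 .02 25.8
```

```text
t 12.8 p [ 0.4353 -0.2035  0.1168] phi 25.85 tilt [ 0.001 -1.    -0.002] open 0.0854 F [ 1.17 -0.16  0.88] q6 -2.61
turn [0.0015 0.0008 0.0015] shift [-0.15  9.68  0.21] before-turn [-0.17  9.68  0.23]
```

Call:
servo_tool(
  commands=[0, 0, 0, -0.2, 2, 0.2, 1, 0, 0, 0, 0, 2, 0, 1, 0, 0, 0, 0, 2, 0, 1, 0, 0, 0, 0, 1, 0, 1, 0, 0, 0, 0, 0, 0, 1, 0, 0, 0, 0, 0, 0, 1],
)

```text
t: 13.4
tool_pos: [0.439, -0.2065, 0.0495]
tool_rot: [-1.547, -0.36, 0.352]
contact_force: [0.1, 0.3, 1.1]
opening: 0.0853
```

```bash
python3 go.py .433 -.2023 .02 25.8
```

```text
t 13.4 p [ 0.439  -0.2065  0.0495] phi 25.99 tilt [ 0.004 -1.    -0.006] open 0.0853 F [0.14 0.3  1.07] q6 -2.62
turn [0.0063 0.0032 0.0042] shift [-0.35  2.95  0.64] before-turn [-0.36  2.94  0.66]
```

Call:
servo_tool(
  commands=[0.006, 0.003, 0.004, -0.3, 1, 0.6, 1, 0, 0, 0, 0, 1, 0, 1, 0, 0, 0, 0, 0, 0, 1, 0, 0, 0, 0, 0, 0, 1],
)

```text
t: 13.8
tool_pos: [0.435, -0.2033, 0.0303]
tool_rot: [-1.545, -0.356, 0.351]
contact_force: [0.7, 1.0, 0.9]
opening: 0.0857
```

```bash
python3 go.py .433 -.2023 .02 25.8
```

```text
t 13.8 p [ 0.435  -0.2033  0.0303] phi 25.82 tilt [ 0.002 -1.    -0.003] open 0.0857 F [0.73 0.97 0.93] q6 -2.61
turn [0.0034 0.0003 0.0019] shift [-0.14  1.03  0.17] before-turn [-0.14  1.03  0.18]
```

Call:
servo_tool(
  commands=[0.003, 0, 0.002, -0.1, 1, 0.1, 1, 0, 0, 0, 0, 0, 0, 1, 0, 0, 0, 0, 0, 0, 0.4, 0, 0, 0, 0, 0, 0, 0.2, 0, 0, 0, 0, 0, 0, 0, 0, 0, 0, 0, 0, 0, 0, 0, 0, 0, 0, 0, 0, 0, 0, 0, 0, 0, 0, 0, 0, 0, 0, 0, 0, 0, 0, 0],
)

```text
t: 14.7
tool_pos: [0.4341, -0.2031, 0.0203]
tool_rot: [-1.543, -0.354, 0.353]
contact_force: [-0.4, -0.0, -0.5]
opening: 0.0419
```

```bash
python3 go.py .586 -.1435 .16 -3.5
```

```text
t 14.7 p [ 0.4341 -0.2031  0.0203] phi 25.82 tilt [ 0.001 -1.    -0.001] open 0.0419 F [-0.36 -0.   -0.46] q6 -2.61
turn [0.0012 0.5117 0.0009] shift [ 14.8  -13.97   6.88] before-turn [ 16.28 -13.96  -1.27]
```

Call:
servo_tool(
  commands=[0, 0, 0, 0, -1, 0, 0, 0, 0, 0, 0, -2, 0, 0, 0, 0, 0, 0, -3, 0, 0, 0, 0, 0, 0, -3, 0, 0, 0, 0, 0, 0, -2, 0, 0, 0, 0, 0, 0, -1, 0, 0, 0, 0, 0, 0, 0, 0, 0, 0, 0.128, 0, 0, 0, 0, 0, 0, 0.128, 0, 0, 0, 0, 0, 0, 0.128, 0, 0, 0, 0, 0, 0, 0.128, 0, 0, 0, 0, 0, 0, 0, 0, 0, 0, 0, 0, 0, 0, 0, 2, 0, 1, 0, 0, 0, 0, 2, 0, 1, 0, 0, 0, 0, 2, 0, 1, 0, 0, 0, 0, 2, 0, 1, 0, 0, 0, 0, 0, 0, 0, 0, 0, 0, 0, 0, 0, 0, 0],
)

```text
t: 16.5
tool_pos: [0.5123, -0.1644, 0.1341]
tool_rot: [-1.562, 0.065, -0.038]
contact_force: [-0.4, 0.3, -1.3]
opening: 0.0411
```

```bash
python3 go.py .587 -.1435 .11 -3.5; python3 snap.py 7 wrist; python3 m.py wrist7 | egrep "T |cab"
```

```text
t 16.5 p [ 0.5123 -0.1644  0.1341] phi -3.74 tilt [-0.018 -1.     0.008] open 0.0411 F [-0.41  0.29 -1.33] q6 -1.95
turn [-0.0076 -0.0043 -0.0176] shift [7.33 2.41 2.54] before-turn [7.36 2.3  2.56]
wrist7 ladderT 480 [ 0.614  -0.2731] [0.0843 0.0417] -18.5 zmed 0.0422 p99 0.0469
wrist7 longT 214 [ 0.5948 -0.1255] [0.1162 0.0053] -3.9 zmed 0.0378 p99 0.0458
wrist7 shortT 3818 [0.6375 0.0012] [0.1073 0.0437] -5.8 zmed 0.0376 p99 0.0442
wrist7 saddleT 0
wrist7 cabL 1205 [ 0.6789 -0.2804] [0.0547 0.0259] -40.0 zmed 0.0662 p99 0.0679
wrist7 cabLo 61 [ 0.6472 -0.1323] [0.0062 0.0027] -84.2 zmed 0.0633 p99 0.0663
wrist7 cabS 108 [0.6608 0.0134] [0.0132 0.0053] 48.9 zmed 0.0643 p99 0.0674
wrist7 cabT 0
```

View pics/wrist7.png

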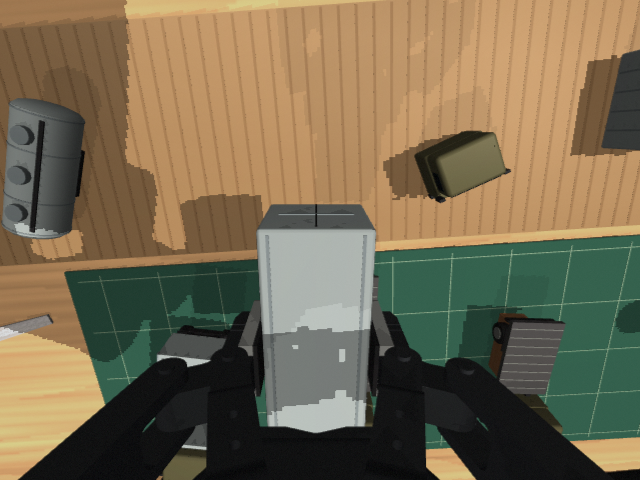

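Call:
servo_tool(
  commands=[-0.008, -0.004, -0.018, 1.5, 0, 0.5, 0, 0, 0, 0, 2, 0, 0.7, 0, 0, 0, 0, 2, 0, 0.7, 0, 0, 0, 0, 1, 0, 0.3, 0, 0, 0, 0, 0, 0, 0, 0, 0, 0, 0, 0, 0, 0, 0],
)

```text
t: 17.15
tool_pos: [0.5797, -0.1467, 0.1329]
tool_rot: [-1.572, 0.046, -0.051]
contact_force: [-0.3, 0.1, -0.8]
opening: 0.0415
```

```bash
python3 go.py .587 -.1435 .0533 -3.5
```

```text
t 17.15 p [ 0.5797 -0.1467  0.1329] phi -3.55 tilt [ 0.003 -1.    -0.001] open 0.0415 F [-0.34  0.09 -0.76] q6 -1.88
turn [ 0.0014 -0.0008  0.003 ] shift [0.71 7.96 0.37] before-turn [0.68 7.96 0.38]
```

Call:
servo_tool(
  commands=[0, 0, 0.003, 0.7, 1, 0.4, 0, 0, 0, 0, 0, 2, 0, 0, 0, 0, 0, 0, 1.5, 0, 0, 0, 0, 0, 0, 0.5, 0, 0, 0, 0, 0, 0, 0, 0, 0, 0, 0, 0, 0, 0, 0, 0],
)

```text
t: 17.75
tool_pos: [0.5859, -0.1434, 0.0793]
tool_rot: [-1.571, 0.051, -0.049]
contact_force: [0.2, 0.1, -1.3]
opening: 0.0414
```

```bash
python3 go.py .587 -.1435 .0533 -3.5
```

```text
t 17.75 p [ 0.5859 -0.1434  0.0793] phi -3.65 tilt [-0.001 -1.    -0.001] open 0.0414 F [ 0.23  0.12 -1.28] q6 -1.87
turn [ 0.0012 -0.0026 -0.0012] shift [ 0.11  2.6  -0.  ] before-turn [0.12 2.6  0.  ]
```

Call:
servo_tool(
  commands=[0, 0, 0, 0.1, 1, 0, 0, 0, 0, 0, 0, 0.5, 0, 0, 0, 0, 0, 0, 0, 0, 0, 0, 0, 0, 0, 0.5, 0, 0, 0, 0, 0, 0, 0, 0, 0, 0, 0, 0, 0, 0, 0, 0],
)

```text
t: 18.35
tool_pos: [0.5883, -0.1442, 0.0597]
tool_rot: [-1.573, 0.048, -0.052]
contact_force: [0.4, 0.1, 0.3]
opening: 0.0413
```

```bash
python3 go.py .587 -.1435 .0533 -3.5
```

```text
t 18.35 p [ 0.5883 -0.1442  0.0597] phi -3.67 tilt [ 0.002 -1.    -0.002] open 0.0413 F [0.35 0.09 0.33] q6 -1.87
turn [ 0.0023 -0.0029  0.0024] shift [-0.14  0.64  0.06] before-turn [-0.14  0.64  0.06]
```

Call:
servo_tool(
  commands=[0, 0, 0.002, -0.1, 0.4, 0.1, 0, 0, 0, 0, 0, 0, 0, 0, 0, 0, 0, 0, 0.15, 0, 0, 0, 0, 0, 0, 0, 0, 0, 0, 0, 0, 0, 0, 0, 0],
)

```text
t: 18.85
tool_pos: [0.5876, -0.1431, 0.0542]
tool_rot: [-1.573, 0.049, -0.051]
contact_force: [-0.2, -0.2, -0.9]
opening: 0.0414
```

```bash
python3 go.py .587 -.1435 .0533 -3.5
```

```text
t 18.85 p [ 0.5876 -0.1431  0.0542] phi -3.66 tilt [ 0.001 -1.    -0.003] open 0.0414 F [-0.2  -0.21 -0.93] q6 -1.87
turn [ 0.0025 -0.0028  0.0011] shift [-0.06  0.09 -0.05] before-turn [-0.06  0.09 -0.05]
```

Call:
servo_tool(
  commands=[0, 0, 0, 0, 0.15, 0, 0, 0, 0, 0, 0, 0, 0, 0, 0, 0, 0, 0, 0, 0, 0.6, 0, 0, 0, 0, 0, 0, 0.7, 0, 0, 0, 0, 0, 0, 0.8, 0, 0, 0, 0, 0, 0, 0.8, 0, 0, 0, 0, -1, 0, 0.8, 0, 0, 0, 0, -2, 0, 0.8, 0, 0, 0, 0, -2, 0, 0.9, 0, 0, 0, 0, -3, 0, 1, 0, 0, 0, 0, -2, 0, 1, 0, 0, 0, 0, 0, 0, 1],
)

```text
t: 20.05
tool_pos: [0.5878, -0.1429, 0.1595]
tool_rot: [-1.573, 0.048, -0.052]
contact_force: [-0.6, 0.3, 0.6]
opening: 0.0852
```

```bash
python3 go.py .444 -.3515 .18 -22.5;python3 snap.py 8 side scene; python3 - <<'E'
from h import *
for c in["scene8","side8"]:
    P=cloud(load(c)).reshape(-1,3);f=load(c)["frame"].reshape(-1,3)
    m=(P[:,0]>.52)&(P[:,0]<.645)&(P[:,1]>-.18)&(P[:,1]<-.11)&(P[:,2]>.076)&(P[:,2]<.088)
    from m import rect;print(c,m.sum(),*rect(P[m]),np.median(P[m][:,2]))
E
```

```text
t 20.05 p [ 0.5878 -0.1429  0.1595] phi -3.67 tilt [ 0.002 -1.    -0.003] open 0.0852 F [-0.56  0.29  0.61] q6 -1.87
turn [0.0025 0.3287 0.0029] shift [ -5.31  -2.05 -24.77] before-turn [-13.01  -2.02 -21.74]
scene8 995 [ 0.5888 -0.1443] [0.1038 0.0435] -2.9 0.08069198658635457
side8 535 [ 0.5867 -0.1428] [0.1035 0.044 ] -3.4 0.08054047061109526
```

View pics/scene8.png

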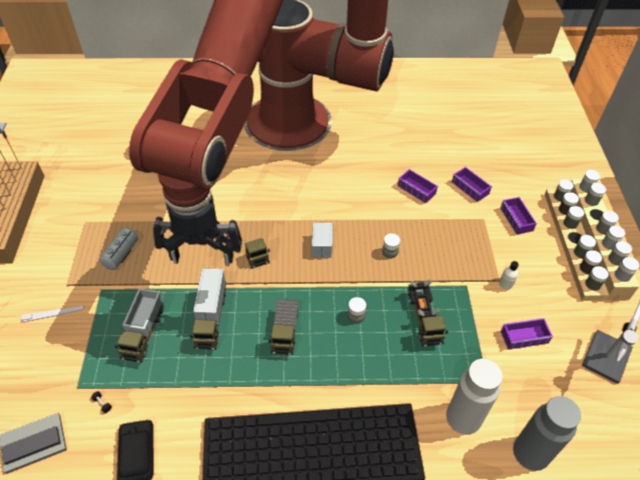

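The long box is seated: its centre is at (.587,-.1435) and its top at .081. Next is the tank.

Call:
servo_tool(
  commands=[0, 0.11, 0, 0, -1, 0, 1, 0, 0.11, 0, 0, -1, 0, 1, 0, 0.108, 0, 0, 0, 0, 1, 0, 0, 0, -0.5, 0, -2, 1, 0, 0, 0, -0.6, 0, -3, 1, 0, 0, 0, -0.6, 0, -3, 1, 0, 0, 0, -0.6, 0, -3, 1, 0, 0, 0, -0.6, 0, -3, 1, 0, 0, 0, -0.6, 0, -3, 1, 0, 0, 0, -0.5, 0, -2, 1, 0, 0, 0, -0.4, 0, -1, 1, 0, 0, 0, 0, 0, 0, 1, 0, 0, 0, 0, 0, 0, 1],
)

```text
t: 21.45
tool_pos: [0.4517, -0.3068, 0.1517]
tool_rot: [-1.535, 0.347, -0.285]
contact_force: [0.5, -0.7, 0.0]
opening: 0.0853
```

```bash
python3 go.py .444 -.3515 .14 -22.5;python3 snap.py 9 wrist; python3 m.py wrist9|grep tank
```

```text
t 21.45 p [ 0.4517 -0.3068  0.1517] phi -23.13 tilt [-0.041 -0.999  0.004] open 0.0853 F [ 0.49 -0.66  0.04] q6 -1.89
turn [-0.0046 -0.011  -0.0412] shift [ 1.    1.17 -4.43] before-turn [ 1.09  1.1  -4.42]
wrist9 tank 5097 [ 0.4442 -0.3515] [0.0919 0.038 ] -22.6 zmed 0.0445 p99 0.0513
```

View pics/wrist9.png

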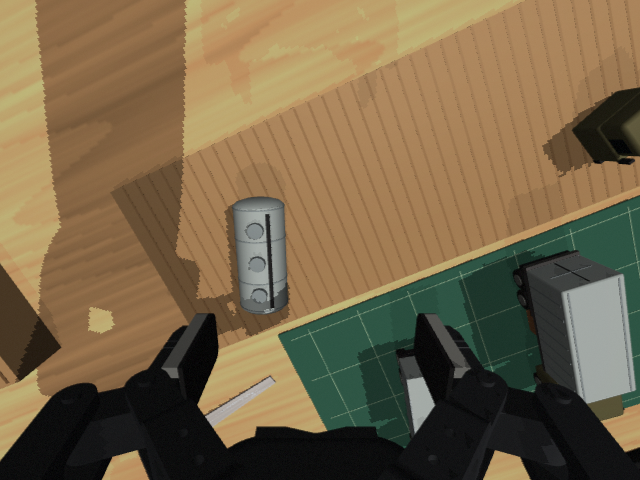

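Call:
servo_tool(
  commands=[-0.005, -0.011, -0.041, 0.5, 0, -1.5, 1, 0, 0, 0, 0.4, 0, -2, 1, 0, 0, 0, 0, 0, -0.7, 1, 0, 0, 0, 0, 0, 0, 1, 0, 0, 0, 0, 0, 0, 1],
)

```text
t: 22.0
tool_pos: [0.4469, -0.3453, 0.1505]
tool_rot: [-1.548, 0.301, -0.302]
contact_force: [0.5, -0.5, -0.3]
opening: 0.0854
```

```bash
python3 go.py .4442 -.3515 .011 -22.6
```

```text
t 22.0 p [ 0.4469 -0.3453  0.1505] phi -22.05 tilt [ 0.    -1.     0.002] open 0.0854 F [ 0.53 -0.54 -0.29] q6 -1.98
turn [-0.0018  0.0097  0.0002] shift [-1.000e-02  1.395e+01 -6.700e-01] before-turn [-0.02 13.95 -0.7 ]
```

Call:
servo_tool(
  commands=[0, 0.01, 0, 0, 1, -0.7, 1, 0, 0, 0, 0, 2, 0, 1, 0, 0, 0, 0, 3, 0, 1, 0, 0, 0, 0, 2, 0, 1, 0, 0, 0, 0, 1, 0, 1, 0, 0, 0, 0, 0, 0, 1, 0, 0, 0, 0, 0, 0, 1],
)

```text
t: 22.7
tool_pos: [0.4453, -0.3501, 0.0559]
tool_rot: [-1.547, 0.307, -0.31]
contact_force: [-0.1, 0.6, 0.1]
opening: 0.0852
```

```bash
python3 go.py .4442 -.3515 .011 -22.6
```

```text
t 22.7 p [ 0.4453 -0.3501  0.0559] phi -22.54 tilt [ 0.001 -1.     0.002] open 0.0852 F [-0.1   0.64  0.08] q6 -1.98
turn [-0.0019  0.0011  0.001 ] shift [-0.05  4.49 -0.17] before-turn [-0.05  4.49 -0.18]
```

Call:
servo_tool(
  commands=[0, 0, 0, 0, 1, -0.2, 1, 0, 0, 0, 0, 1.5, 0, 1, 0, 0, 0, 0, 1, 0, 1, 0, 0, 0, 0, 0, 0, 1, 0, 0, 0, 0, 0, 0, 1],
)

```text
t: 23.2
tool_pos: [0.446, -0.3536, 0.0206]
tool_rot: [-1.55, 0.304, -0.313]
contact_force: [-0.8, -0.2, -0.6]
opening: 0.0856
```

```bash
python3 go.py .4442 -.3515 .011 -22.6
```

```text
t 23.2 p [ 0.446  -0.3536  0.0206] phi -22.54 tilt [ 0.005 -1.    -0.   ] open 0.0856 F [-0.83 -0.17 -0.64] q6 -1.98
turn [0.0001 0.0011 0.0054] shift [-0.25  0.96  0.12] before-turn [-0.25  0.96  0.12]
```

Call:
servo_tool(
  commands=[0, 0, 0.005, -0.2, 0.85, 0.1, 1, 0, 0, 0, 0, 0, 0, 1, 0, 0, 0, 0, 0, 0, 1],
)

```text
t: 23.5
tool_pos: [0.4449, -0.3521, 0.012]
tool_rot: [-1.549, 0.308, -0.309]
contact_force: [-0.0, 0.2, -0.2]
opening: 0.0853
```

```bash
python3 go.py .4442 -.3515 .011 -22.6
```

```text
t 23.5 p [ 0.4449 -0.3521  0.012 ] phi -22.54 tilt [ 0.001 -1.    -0.   ] open 0.0853 F [-0.01  0.17 -0.16] q6 -1.98
turn [0.0005 0.0011 0.001 ] shift [-0.09  0.1   0.03] before-turn [-0.09  0.1   0.03]
```

Call:
servo_tool(
  commands=[0, 0, 0, 0, 0, 0, 0.4, 0, 0, 0, 0, 0, 0, 0.2, 0, 0, 0, 0, 0, 0, 0, 0, 0, 0, 0, 0, 0, 0, 0, 0, 0, 0, 0, 0, 0, 0, 0, 0, 0, 0, 0, 0, 0, 0, 0, 0, 0, 0, 0],
  grip_force=50,
)

```text
t: 24.2
tool_pos: [0.4454, -0.3527, 0.0131]
tool_rot: [-1.55, 0.307, -0.311]
contact_force: [-0.4, -0.3, -1.1]
opening: 0.0385
```

Call:
servo_tool(
  commands=[0, 0, 0, 0, -1, 0, 0, 0, 0, 0, 0, -2, 0, 0, 0, 0, 0, 0, -3, 0, 0, 0, 0, 0, 0, -3, 0, 0, 0, 0, 0, 0, -3, 0, 0, 0, 0, 0, 0, -2, 0, 0, 0, 0, 0, 0, -1, 0, 0, 0, 0, 0, 0, 0, 0, 0, 0, 0, 0, 0, 0, 0, 0],
)

```text
t: 25.1
tool_pos: [0.444, -0.3512, 0.1709]
tool_rot: [-1.549, 0.308, -0.309]
contact_force: [-0.5, -0.4, -1.0]
opening: 0.0386
```

```bash
python3 go.py .589 .274 .18 5.7;python3 snap.py 10 wrist
```

```text
t 25.1 p [ 0.444  -0.3512  0.1709] phi -22.53 tilt [ 0.001 -1.    -0.   ] open 0.0386 F [-0.54 -0.38 -1.04] q6 -1.98
turn [ 0.0005 -0.4927  0.0007] shift [20.63 -0.91 60.77] before-turn [-10.57  -0.94  63.3 ]
```

View pics/wrist10.png

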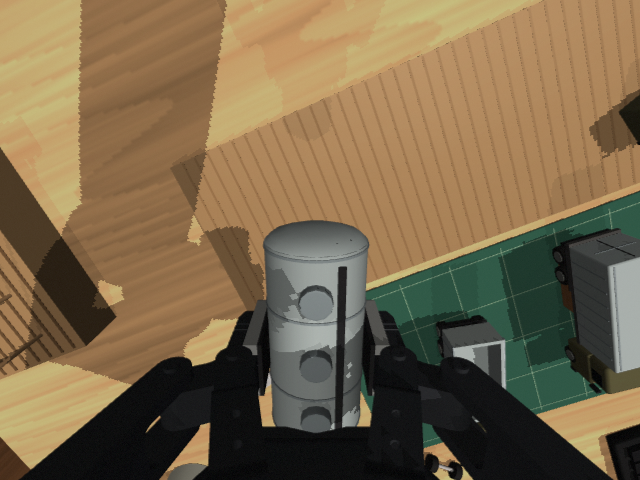

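Call:
servo_tool(
  commands=[0, -0.123, 0, 0, 0, 0, 0, 0, -0.123, 0, 0, 0, 0, 0, 0, -0.123, 0, 0, 0, 0, 0, 0, -0.123, 0, 0, 0, 0, 0, 0, 0, 0, 0.5, 0, 1.5, 0, 0, 0, 0, 0.8, 0, 2.5, 0, 0, 0, 0, 1, 0, 3, 0, 0, 0, 0, 1, 0, 3, 0, 0, 0, 0, 1, 0, 3, 0, 0, 0, 0, 1, 0, 3, 0, 0, 0, 0, 1, 0, 3, 0, 0, 0, 0, 1, 0, 3, 0, 0, 0, 0, 1, 0, 3, 0, 0, 0, 0, 1, 0, 3, 0, 0, 0, 0, 1, 0, 2.5, 0, 0, 0, 0, 0.5, 0, 1.5, 0, 0, 0, 0, 0, 0, 0, 0, 0, 0, 0, 0, 0, 0, 0],
)

```text
t: 26.95
tool_pos: [0.5066, 0.0098, 0.149]
tool_rot: [-1.542, -0.038, 0.092]
contact_force: [-0.5, 0.4, -0.5]
opening: 0.0388
```

```bash
python3 go.py .589 .274 .15 5.7
```

```text
t 26.95 p [0.5066 0.0098 0.149 ] phi 4.76 tilt [-0.033 -0.999  0.029] open 0.0388 F [-0.53  0.44 -0.55] q6 -1.8
turn [-0.0295 -0.0169 -0.033 ] shift [10.83 -0.1  25.47] before-turn [10.4   0.3  25.65]
```

Call:
servo_tool(
  commands=[-0.03, -0.017, -0.033, 0.5, -0.5, 1, 0, 0, 0, 0, 1, -0.3, 2, 0, 0, 0, 0, 1.2, -0.3, 3, 0, 0, 0, 0, 1.2, -0.3, 3, 0, 0, 0, 0, 1.2, -0.3, 3, 0, 0, 0, 0, 1.2, 0, 3, 0, 0, 0, 0, 1.2, 0, 3, 0, 0, 0, 0, 1.2, 0, 2.5, 0, 0, 0, 0, 1, 0, 1.5, 0, 0, 0, 0, 0.5, 0, 0.5, 0, 0, 0, 0, 0, 0, 0, 0, 0, 0, 0, 0, 0, 0, 0],
)

```text
t: 28.15
tool_pos: [0.5874, 0.2405, 0.1591]
tool_rot: [-1.576, -0.047, 0.063]
contact_force: [-0.4, 0.3, -0.2]
opening: 0.0385
```

```bash
python3 go.py .589 .274 .12 5.7; python3 snap.py 11 wrist; python3 m.py wrist11 | egrep "saddleT|cabT|jarF"
```

```text
t 28.15 p [0.5874 0.2405 0.1591] phi 4.03 tilt [-0.01  -1.    -0.006] open 0.0385 F [-0.43  0.29 -0.18] q6 -1.37
turn [ 0.0054 -0.0291 -0.0104] shift [0.49 3.91 3.32] before-turn [0.44 3.89 3.35]
wrist11 saddleT 2602 [0.5953 0.275 ] [0.101  0.0417] 5.2 zmed 0.0341 p99 0.0533
wrist11 cabT 0
wrist11 jarF 1389 [0.6034 0.142 ] [0.0331 0.0325] -60.2 zmed 0.0475 p99 0.0491
```

View pics/wrist11.png

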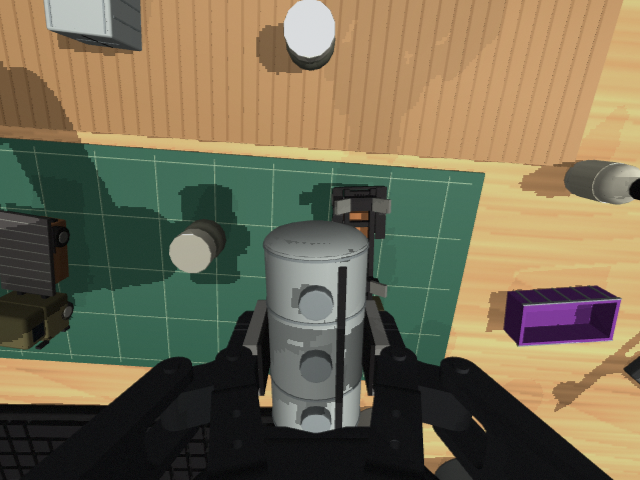

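```bash
python3 - <<'E'
from m import *
for c in ["wrist1","wrist11"]:
    P=cloud(load(c)).reshape(-1,3)
    for a,b in((.53,.58),(.595,.635)):
        for zlo in (.042,.048):
            m=(P[:,0]>a)&(P[:,0]<b)&(P[:,1]>.235)&(P[:,1]<.315)&(P[:,2]>zlo)&(P[:,2]<.058);Q=P[m]
            if len(Q)>5: print(c,a,zlo,len(Q),*rect(Q),Q.min(0).round(4),Q.max(0).round(4))
E
```

```text
wrist1 0.53 0.042 389 [0.5563 0.2709] [0.0414 0.0111] -84.7 [0.5494 0.2503 0.042 ] [0.5635 0.2916 0.0539]
wrist1 0.53 0.048 165 [0.5564 0.2709] [0.0414 0.0108] -84.5 [0.5495 0.2503 0.0481] [0.5635 0.2916 0.0539]
wrist11 0.53 0.042 721 [0.5563 0.2712] [0.0411 0.0103] -84.7 [0.5494 0.2504 0.042 ] [0.563 0.292 0.055]
wrist11 0.53 0.048 316 [0.5563 0.2712] [0.0411 0.0103] -84.7 [0.5494 0.2504 0.048 ] [0.563 0.292 0.055]
wrist11 0.595 0.042 264 [0.6228 0.2903] [0.0149 0.0112] -82.9 [0.6169 0.2826 0.042 ] [0.6284 0.2984 0.0541]
wrist11 0.595 0.048 134 [0.6224 0.2935] [0.0112 0.0084] 7.1 [0.6169 0.2893 0.0481] [0.6282 0.2984 0.0541]
```

Call:
servo_tool(
  commands=[0.005, -0.024, -0.01, 0.3, 0, 1, 0, 0, 0, 0, 0.3, 0, 1, 0, 0, 0, 0, 0, 0, 1, 0, 0, 0, 0, 0, 0, 0, 0, 0, 0, 0, 0, 0, 0, 0],
)

```text
t: 28.7
tool_pos: [0.5905, 0.2715, 0.1593]
tool_rot: [-1.57, -0.074, 0.073]
contact_force: [-0.6, 0.3, -0.5]
opening: 0.0382
```

```bash
python3 go.py .5917 .2744 .050 5.4
```

```text
t 28.7 p [0.5905 0.2715 0.1593] phi 5.37 tilt [ 0.001 -1.    -0.   ] open 0.0382 F [-0.58  0.3  -0.46] q6 -1.35
turn [ 0.     -0.0006  0.0006] shift [ 0.14 10.93  0.28] before-turn [ 0.14 10.93  0.28]
```

Call:
servo_tool(
  commands=[0, 0, 0, 0.1, 1, 0.3, 0, 0, 0, 0, 0, 2, 0, 0, 0, 0, 0, 0, 2, 0, 0, 0, 0, 0, 0, 1, 0, 0, 0, 0, 0, 0, 0, 0, 0, 0, 0, 0, 0, 0, 0, 0],
)

```text
t: 29.3
tool_pos: [0.5914, 0.275, 0.0958]
tool_rot: [-1.57, -0.074, 0.073]
contact_force: [0.4, 0.5, -1.1]
opening: 0.0385
```

```bash
python3 go.py .5917 .2744 .050 5.4
```

```text
t 29.3 p [0.5914 0.275  0.0958] phi 5.36 tilt [ 0.001 -1.    -0.   ] open 0.0385 F [ 0.43  0.49 -1.08] q6 -1.34
turn [ 0.0002 -0.0007  0.0008] shift [ 0.03  4.58 -0.06] before-turn [ 0.02  4.58 -0.06]
```

Call:
servo_tool(
  commands=[0, 0, 0, 0, 1, 0, 0, 0, 0, 0, 0, 1, 0, 0, 0, 0, 0, 0, 0.5, 0, 0, 0, 0, 0, 0, 0, 0, 0, 0, 0, 0, 0, 0, 0, 0],
)

```text
t: 29.8
tool_pos: [0.5928, 0.2754, 0.071]
tool_rot: [-1.569, -0.077, 0.07]
contact_force: [-0.5, -0.1, -0.7]
opening: 0.0385
```

```bash
python3 go.py .5917 .2744 .050 5.4
```

```text
t 29.8 p [0.5928 0.2754 0.071 ] phi 5.35 tilt [ 0.004 -1.     0.001] open 0.0385 F [-0.54 -0.09 -0.7 ] q6 -1.34
turn [-0.0006 -0.0009  0.0043] shift [-0.12  2.1  -0.09] before-turn [-0.13  2.1  -0.09]
```

Call:
servo_tool(
  commands=[0, 0, 0.004, -0.1, 1, -0.1, 0, 0, 0, 0, 0, 0, 0, 0, 0, 0, 0, 0, 0.5, 0, 0, 0, 0, 0, 0, 0, 0, 0, 0, 0, 0, 0, 0, 0, 0],
)

```text
t: 30.3
tool_pos: [0.5924, 0.2743, 0.0554]
tool_rot: [-1.569, -0.074, 0.072]
contact_force: [-0.6, 0.3, -0.8]
opening: 0.0386
```

```bash
python3 go.py .5917 .2744 .050 5.4;python3 snap.py 12 side scene; python3 - <<'E'
import cv2,numpy as np
a=cv2.imread("pics/side12.png")[160:230,270:360];b=cv2.imread("pics/scene12.png")[270:360,380:470]
cv2.imwrite("pics/c12.png",np.hstack([cv2.resize(x,(400,350),interpolation=cv2.INTER_CUBIC) for x in(a,b)]))
E
```

```text
t 30.3 p [0.5924 0.2743 0.0554] phi 5.35 tilt [ 0.001 -1.     0.001] open 0.0386 F [-0.57  0.32 -0.75] q6 -1.34
turn [-0.0009 -0.0009  0.0013] shift [-0.07  0.54  0.01] before-turn [-0.07  0.54  0.01]
```

View pics/c12.png

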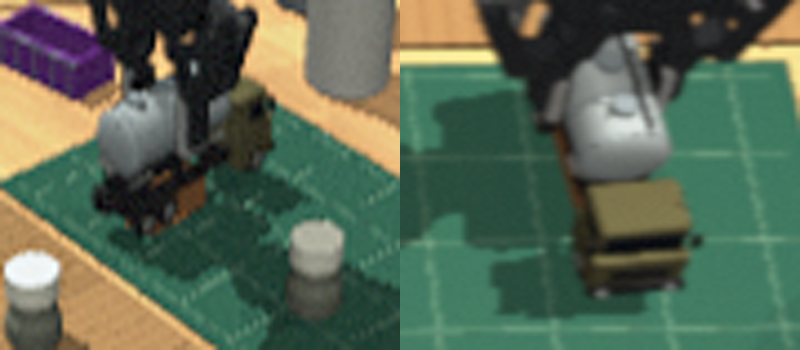

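The tank is now just above the saddles, about 5 mm to go. I'll lower it in small steps.

Call:
servo_tool(
  commands=[0, 0, 0, -0.1, 0.3, 0, 0, 0, 0, 0, 0, 0, 0, 0, 0, 0, 0, 0, 0.2, 0, 0, 0, 0, 0, 0, 0, 0, 0, 0, 0, 0, 0, 0, 0, 0],
)

```text
t: 30.9
tool_pos: [0.5918, 0.2745, 0.0509]
tool_rot: [-1.568, -0.075, 0.071]
contact_force: [-0.1, -1.1, -0.0]
opening: 0.0384
```

```bash
python3 go.py .5917 .2744 .050 5.4
```

```text
t 30.9 p [0.5918 0.2745 0.0509] phi 5.35 tilt [ 0.003 -1.     0.001] open 0.0384 F [-0.07 -1.12 -0.03] q6 -1.34
turn [-0.0012 -0.0008  0.0026] shift [-0.01  0.09 -0.01] before-turn [-0.01  0.09 -0.01]
```

Call:
servo_tool(
  commands=[0, 0, 0, 0, 0.12, 0, 0, 0, 0, 0, 0, 0, 0, 0, 0, 0, 0, 0, 0.1, 0, 0, 0, 0, 0, 0, 0, 0, 0],
)

```text
t: 31.3
tool_pos: [0.5923, 0.2752, 0.05]
tool_rot: [-1.567, -0.076, 0.071]
contact_force: [-0.7, -0.0, -0.2]
opening: 0.0381
```

```bash
python3 go.py .5917 .2744 .050 5.4
```

```text
t 31.3 p [0.5923 0.2752 0.05  ] phi 5.35 tilt [ 0.004 -1.     0.002] open 0.0381 F [-0.69 -0.04 -0.16] q6 -1.34
turn [-0.0023 -0.0008  0.0037] shift [-0.07  0.   -0.07] before-turn [-0.07  0.   -0.07]
```

Call:
servo_tool(
  commands=[0, 0, 0, 0, 0.05, 0, 0, 0, 0, 0, 0, 0, 0, 0.55, 0, 0, 0, 0, 0, 0, 0.6, 0, 0, 0, 0, 0, 0, 0.7, 0, 0, 0, 0, 0, 0, 0.8, 0, 0, 0, 0, 0, 0, 0.8, 0, 0, 0, 0, -1, 0, 0.8, 0, 0, 0, 0, -2, 0, 0.8, 0, 0, 0, 0, -2, 0, 0.9, 0, 0, 0, 0, -3, 0, 1, 0, 0, 0, 0, -2, 0, 1, 0, 0, 0, 0, 0, 0, 1, 0, 0, 0, 0, 0, 0, 1],
)

```text
t: 32.6
tool_pos: [0.5915, 0.2743, 0.1545]
tool_rot: [-1.568, -0.076, 0.071]
contact_force: [0.6, -0.0, -0.0]
opening: 0.0852
```

```bash
python3 go.py .426 .0772 .16 -1;python3 snap.py 13 side scene wrist; python3 - <<'E'
from h import *
from m import rect
for c in["scene13","side13","wrist13"]:
    P=cloud(load(c)).reshape(-1,3)
    m=(P[:,0]>.53)&(P[:,0]<.6435)&(P[:,1]>.24)&(P[:,1]<.31)&(P[:,2]>.070)&(P[:,2]<.094);Q=P[m]
    if len(Q)>9: print(c,m.sum(),*rect(Q),np.percentile(Q[:,2],[50,95,99]).round(4))
a=cv2.imread("pics/side13.png")[160:230,270:360];b=cv2.imread("pics/scene13.png")[270:360,380:470]
cv2.imwrite("pics/c13.png",np.hstack([cv2.resize(x,(400,350),interpolation=cv2.INTER_CUBIC) for x in(a,b)]))
E
```

```text
t 32.6 p [0.5915 0.2743 0.1545] phi 5.35 tilt [ 0.003 -1.     0.001] open 0.0852 F [ 0.57 -0.02 -0.  ] q6 -1.34
turn [-0.0015  0.1108  0.0029] shift [-16.2   -0.55 -19.99] before-turn [-18.31  -0.63 -18.08]
scene13 810 [0.5941 0.2725] [0.0941 0.0392] 5.5 [0.0816 0.0884 0.0906]
side13 268 [0.5894 0.2711] [0.0908 0.0348] 3.5 [0.0811 0.0887 0.0903]
wrist13 6948 [0.5908 0.2744] [0.0919 0.0387] 5.2 [0.0814 0.0875 0.0883]
```

View pics/c13.png

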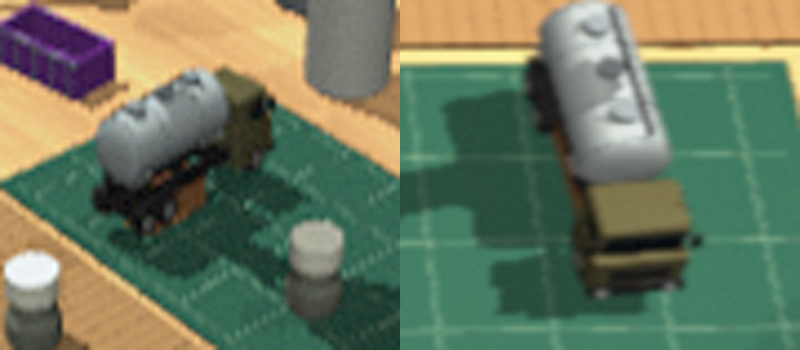

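Call:
servo_tool(
  commands=[0, 0.055, 0, 0, 0, 0, 1, 0, 0.055, 0, 0, 0, 0, 1, 0, 0, 0, -1, 0, -1, 1, 0, 0, 0, -2, 0, -2.5, 1, 0, 0, 0, -2.4, 0, -3, 1, 0, 0, 0, -2.4, 0, -3, 1, 0, 0, 0, -2.4, 0, -3, 1, 0, 0, 0, -2.4, 0, -3, 1, 0, 0, 0, -1.5, 0, -2, 1, 0, 0, 0, -0.8, 0, -1, 1, 0, 0, 0, 0, 0, 0, 1, 0, 0, 0, 0, 0, 0, 1],
)

```text
t: 33.95
tool_pos: [0.4224, 0.0848, 0.1349]
tool_rot: [-1.576, 0.04, 0.007]
contact_force: [-0.3, 0.1, 0.4]
opening: 0.0855
```

```bash
python3 go.py .426 .0772 .14 -1;python3 snap.py 14 wrist; python3 m.py wrist14|egrep "sbox|shortT|jar|cabS"; python3 - <<'E'
from h import *
P=cloud(load("wrist13")).reshape(-1,3)
m=(P[:,0]>.53)&(P[:,0]<.6435)&(P[:,1]>.24)&(P[:,1]<.31)&(P[:,2]>.0865)&(P[:,2]<.094);Q=P[m]
v=np.array([-np.sin(.0925),np.cos(.0925)]);print("caps lateral mm",((Q[:,:2]-[.5908,.2744])@v*1000).mean().round(2),len(Q))
E
```

```text
t 33.95 p [0.4224 0.0848 0.1349] phi -1.19 tilt [-0.03  -1.    -0.006] open 0.0855 F [-0.29  0.08  0.43] q6 -1.52
turn [ 0.0056 -0.0032 -0.0297] shift [ 0.37 -0.51 -0.75] before-turn [ 0.36 -0.51 -0.75]
wrist14 sbox 5009 [0.4253 0.0784] [0.0648 0.0419] -3.0 zmed 0.0465 p99 0.0479
wrist14 shortT 520 [0.5873 0.0097] [0.032  0.0246] -65.5 zmed 0.0376 p99 0.0389
wrist14 cabS 0
wrist14 jarN 1682 [0.4453 0.2247] [0.0334 0.0327] 81.2 zmed 0.0504 p99 0.0519
wrist14 jarF 137 [0.5901 0.1462] [0.0232 0.006 ] 67.1 zmed 0.0461 p99 0.0488
caps lateral mm 0.03 665
```

View pics/wrist14.png

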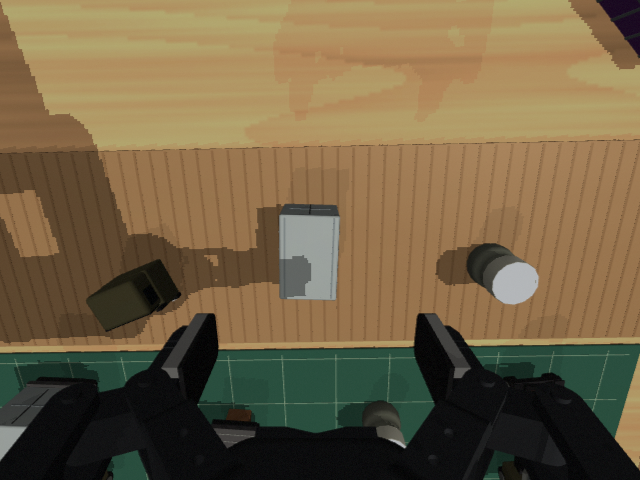

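Call:
servo_tool(
  commands=[0.005, 0, -0.03, 0.4, 0.5, -0.7, 1, 0, 0, 0, 0, 0, 0, 1, 0, 0, 0, 0, 0, 0, 1],
)

```text
t: 34.3
tool_pos: [0.4272, 0.0794, 0.1293]
tool_rot: [-1.571, 0.015, -0.013]
contact_force: [0.0, -0.5, 0.4]
opening: 0.0853
```

```bash
python3 go.py .4255 .078 .02 -1.5
```

```text
t 34.3 p [0.4272 0.0794 0.1293] phi -1.03 tilt [-0.001 -1.     0.   ] open 0.0853 F [ 0.04 -0.46  0.42] q6 -1.54
turn [-0.      0.0083 -0.0012] shift [-0.16 10.93 -0.14] before-turn [-0.15 10.93 -0.14]
```

Call:
servo_tool(
  commands=[0, 0.008, 0, -0.2, 1, -0.1, 1, 0, 0, 0, 0, 2, 0, 1, 0, 0, 0, 0, 2, 0, 1, 0, 0, 0, 0, 1.5, 0, 1, 0, 0, 0, 0, 0.5, 0, 1, 0, 0, 0, 0, 0, 0, 1, 0, 0, 0, 0, 0, 0, 1],
)

```text
t: 35.0
tool_pos: [0.4256, 0.0806, 0.0558]
tool_rot: [-1.57, 0.021, -0.017]
contact_force: [-0.1, 0.5, 0.0]
opening: 0.0861
```

```bash
python3 go.py .4255 .078 .02 -1.5
```

```text
t 35.0 p [0.4256 0.0806 0.0558] phi -1.41 tilt [-0.003 -1.     0.001] open 0.0861 F [-0.14  0.53  0.03] q6 -1.53
turn [-0.0005  0.0015 -0.0027] shift [-0.01  3.58 -0.26] before-turn [ 0.    3.58 -0.27]
```

Call:
servo_tool(
  commands=[0, 0, -0.003, 0, 1, -0.3, 1, 0, 0, 0, 0, 1, 0, 1, 0, 0, 0, 0, 0.5, 0, 1, 0, 0, 0, 0, 0, 0, 1, 0, 0, 0, 0, 0, 0, 1],
)

```text
t: 35.5
tool_pos: [0.4271, 0.0774, 0.0306]
tool_rot: [-1.57, 0.016, -0.023]
contact_force: [0.6, -0.3, 0.0]
opening: 0.0852
```

```bash
python3 go.py .4255 .078 .02 -1.5
```

```text
t 35.5 p [0.4271 0.0774 0.0306] phi -1.43 tilt [ 0.004 -1.     0.001] open 0.0852 F [ 0.64 -0.32  0.01] q6 -1.54
turn [-0.0007  0.0013  0.0042] shift [-0.16  1.06  0.06] before-turn [-0.17  1.05  0.06]
```

Call:
servo_tool(
  commands=[0, 0, 0.004, -0.2, 1, 0, 1, 0, 0, 0, 0, 0, 0, 1, 0, 0, 0, 0, 0, 0, 0.4, 0, 0, 0, 0, 0, 0, 0.2, 0, 0, 0, 0, 0, 0, 0, 0, 0, 0, 0, 0, 0, 0, 0, 0, 0, 0, 0, 0, 0, 0, 0, 0, 0, 0, 0, 0, 0, 0, 0, 0, 0, 0, 0],
  grip_force=35,
)

```text
t: 36.4
tool_pos: [0.4259, 0.0775, 0.0207]
tool_rot: [-1.57, 0.018, -0.021]
contact_force: [-0.2, 0.3, 0.4]
opening: 0.0413
```

```bash
python3 go.py .618 .003 .14 -5.8
```

```text
t 36.4 p [0.4259 0.0775 0.0207] phi -1.42 tilt [ 0.002 -1.     0.001] open 0.0413 F [-0.24  0.3   0.38] q6 -1.54
turn [-0.0008  0.0765  0.0019] shift [ 19.87 -11.93  -5.47] before-turn [ 19.42 -11.9   -6.97]
```

Call:
servo_tool(
  commands=[0, 0, 0, 0, -1, 0, 0, 0, 0, 0, 0, -2, 0, 0, 0, 0, 0, 0, -3, 0, 0, 0, 0, 0, 0, -3, 0, 0, 0, 0, 0, 0, -2, 0, 0, 0, 0, 0, 0, -1, 0, 0, 0, 0, 0, 0, 0, 0, 0, 0, 0.076, 0, 0, 0, 0, 0, 0, 0, 0, 0, 0, 0, 0, 0, 0, 0, 1, 0, -0.3, 0, 0, 0, 0, 2, 0, -0.6, 0, 0, 0, 0, 3, 0, -0.8, 0, 0, 0, 0, 3, 0, -0.8, 0, 0, 0, 0, 3, 0, -0.8, 0, 0, 0, 0, 2, 0, -0.6, 0, 0, 0, 0, 1, 0, -0.3, 0, 0, 0, 0, 0, 0, 0, 0, 0, 0, 0, 0, 0, 0, 0],
)

```text
t: 38.2
tool_pos: [0.5727, 0.0169, 0.1342]
tool_rot: [-1.569, 0.085, -0.06]
contact_force: [-1.5, 0.6, -0.8]
opening: 0.0417
```

```bash
python3 go.py .618 .003 .14 -5.8; python3 snap.py 15 wrist
```

```text
t 38.2 p [0.5727 0.0169 0.1342] phi -5.29 tilt [-0.016 -1.    -0.   ] open 0.0417 F [-1.48  0.6  -0.77] q6 -1.58
turn [ 0.0001  0.0088 -0.0157] shift [ 4.65 -0.58 -0.93] before-turn [ 4.63 -0.65 -0.97]
```

View pics/wrist15.png

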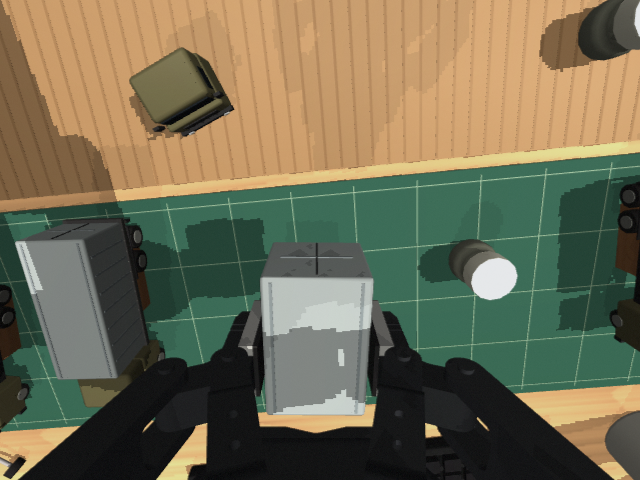

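Call:
servo_tool(
  commands=[0, 0.009, -0.016, 1, 0, -0.3, 0, 0, 0, 0, 1.5, 0, -0.4, 0, 0, 0, 0, 1, 0, -0.2, 0, 0, 0, 0, 0.5, 0, 0, 0, 0, 0, 0, 0, 0, 0, 0, 0, 0, 0, 0, 0, 0, 0],
)

```text
t: 38.85
tool_pos: [0.6115, 0.005, 0.1346]
tool_rot: [-1.569, 0.076, -0.081]
contact_force: [0.3, 0.2, 0.7]
opening: 0.0418
```

```bash
python3 go.py .618 .003 .0537 -5.8
```

```text
t 38.85 p [0.6115 0.005  0.1346] phi -5.73 tilt [ 0.003 -1.     0.   ] open 0.0418 F [0.32 0.25 0.67] q6 -1.58
turn [-0.      0.0013  0.0033] shift [ 0.66  8.09 -0.14] before-turn [ 0.64  8.09 -0.14]
```

Call:
servo_tool(
  commands=[0, 0, 0.003, 0.6, 1, -0.1, 0, 0, 0, 0, 0, 2, 0, 0, 0, 0, 0, 0, 1.5, 0, 0, 0, 0, 0, 0, 0.5, 0, 0, 0, 0, 0, 0, 0, 0, 0, 0, 0, 0, 0, 0, 0, 0],
)

```text
t: 39.45
tool_pos: [0.6173, 0.0038, 0.0809]
tool_rot: [-1.569, 0.079, -0.077]
contact_force: [-0.5, -0.2, 0.2]
opening: 0.0415
```

```bash
python3 go.py .618 .003 .0537 -5.8
```

```text
t 39.45 p [0.6173 0.0038 0.0809] phi -5.69 tilt [-0.001 -1.     0.   ] open 0.0415 F [-0.53 -0.23  0.19] q6 -1.59
turn [-0.      0.0019 -0.0009] shift [ 0.08  2.72 -0.07] before-turn [ 0.08  2.72 -0.07]
```

Call:
servo_tool(
  commands=[0, 0, 0, 0, 1, -0.1, 0, 0, 0, 0, 0, 0.5, 0, 0, 0, 0, 0, 0, 0, 0, 0, 0, 0, 0, 0, 0.5, 0, 0, 0, 0, 0, 0, 0, 0, 0, 0, 0, 0, 0, 0, 0, 0],
)

```text
t: 40.05
tool_pos: [0.6186, 0.0025, 0.0614]
tool_rot: [-1.57, 0.076, -0.08]
contact_force: [-0.7, -0.1, -0.4]
opening: 0.0414
```

```bash
python3 go.py .618 .003 .0537 -5.8
```

```text
t 40.05 p [0.6186 0.0025 0.0614] phi -5.69 tilt [ 0.003 -1.    -0.   ] open 0.0414 F [-0.66 -0.08 -0.39] q6 -1.59
turn [0.0001 0.0019 0.0028] shift [-0.07  0.77  0.04] before-turn [-0.07  0.77  0.05]
```

Call:
servo_tool(
  commands=[0, 0, 0.003, 0, 0.5, 0, 0, 0, 0, 0, 0, 0, 0, 0, 0, 0, 0, 0, 0.15, 0, 0, 0, 0, 0, 0, 0, 0, 0, 0, 0, 0, 0, 0, 0, 0],
)

```text
t: 40.55
tool_pos: [0.619, 0.0025, 0.0548]
tool_rot: [-1.569, 0.078, -0.078]
contact_force: [-0.5, -0.2, -1.0]
opening: 0.0416
```

```bash
python3 go.py .618 .003 .0537 -5.8
```

```text
t 40.55 p [0.619  0.0025 0.0548] phi -5.69 tilt [ 0. -1. -0.] open 0.0416 F [-0.45 -0.22 -1.  ] q6 -1.59
turn [0.     0.0019 0.0003] shift [-0.1   0.11  0.04] before-turn [-0.1   0.11  0.04]
```

Call:
servo_tool(
  commands=[0, 0, 0, 0, 0.15, 0, 0, 0, 0, 0, 0, 0, 0, 0, 0, 0, 0, 0, 0, 0, 0.6, 0, 0, 0, 0, 0, 0, 0.7, 0, 0, 0, 0, 0, 0, 0.8, 0, 0, 0, 0, 0, 0, 0.8, 0, 0, 0, 0, -1, 0, 0.8, 0, 0, 0, 0, -2, 0, 0.8, 0, 0, 0, 0, -2, 0, 0.9, 0, 0, 0, 0, -3, 0, 1, 0, 0, 0, 0, -2, 0, 1, 0, 0, 0, -2, 0, 0, 1, 0, 0, 0, -3, 0, 0, 1, 0, 0, 0, -3, 0, 0, 1, 0, 0, 0, -2, 0, 0, 1, 0, 0, 0, 0, 0, 0, 1, 0, 0, 0, 0, 0, 0, 1],
)

```text
t: 42.25
tool_pos: [0.5194, 0.0123, 0.1668]
tool_rot: [-1.57, 0.069, -0.087]
contact_force: [0.4, -0.9, 0.1]
opening: 0.0851
```

```bash
python3 go.py; python3 snap.py 16 side scene wrist; python3 - <<'E'
from h import *
from m import rect
B=dict(short=(.57,.656,-.04,.05,.076,.09),long=(.52,.6435,-.19,-.10,.076,.09),bed=(.56,.667,-.32,-.21,.062,.072),tank=(.53,.6435,.24,.31,.07,.094),jarN=(.38,.52,.18,.27,.046,.06),jarF=(.55,.66,.09,.2,.043,.06))
S=dict(short=(.6178,.003,-5.8),long=(.5865,-.1435,-3.5),bed=(.618,-.269,-11.5),tank=(.5902,.2742,5.3))
for c in["scene16","side16","wrist16"]:
    P=cloud(load(c)).reshape(-1,3)
    for n,(a,b,cc,d,e,f) in B.items():
        Q=P[(P[:,0]>a)&(P[:,0]<b)&(P[:,1]>cc)&(P[:,1]<d)&(P[:,2]>e)&(P[:,2]<f)]
        if len(Q)<20: continue
        r=rect(Q);print(c,n,len(Q),*r,"z",np.percentile(Q[:,2],[50,99]).round(4),"seat",S.get(n))
E
```

```text
t 42.25 p [0.5194 0.0123 0.1668] phi -5.7 tilt [ 0.012 -1.    -0.   ] open 0.0851 F [ 0.42 -0.9   0.08] q6 -1.59
scene16 short 662 [0.6204 0.0011] [0.0653 0.0427] -6.4 z [0.0808 0.0849] seat (0.6178, 0.003, -5.8)
scene16 long 993 [ 0.5886 -0.1445] [0.1026 0.0434] -3.7 z [0.0807 0.085 ] seat (0.5865, -0.1435, -3.5)
scene16 bed 318 [ 0.6191 -0.2697] [0.0867 0.0456] -11.1 z [0.0664 0.0708] seat (0.618, -0.269, -11.5)
scene16 tank 818 [0.5949 0.2722] [0.0919 0.0394] 4.8 z [0.0815 0.0909] seat (0.5902, 0.2742, 5.3)
scene16 jarN 172 [0.4468 0.223 ] [0.0343 0.0325] 40.7 z [0.0514 0.0573] seat None
scene16 jarF 213 [0.6051 0.1408] [0.0327 0.0324] 54.6 z [0.0485 0.0531] seat None
side16 short 264 [0.6179 0.0019] [0.067  0.0437] -6.1 z [0.0805 0.0831] seat (0.6178, 0.003, -5.8)
side16 long 532 [ 0.5876 -0.1434] [0.1036 0.0438] -3.2 z [0.0804 0.0832] seat (0.5865, -0.1435, -3.5)
side16 bed 237 [ 0.622  -0.2689] [0.0949 0.0457] -11.2 z [0.0658 0.0687] seat (0.618, -0.269, -11.5)
side16 tank 279 [0.5888 0.2713] [0.0932 0.0368] 4.2 z [0.0801 0.0894] seat (0.5902, 0.2742, 5.3)
side16 jarN 85 [0.4442 0.226 ] [0.0331 0.0322] -73.5 z [0.0513 0.0541] seat None
side16 jarF 77 [0.6012 0.1411] [0.0319 0.0316] -34.0 z [0.0483 0.0514] seat None
wrist16 short 3561 [0.6191 0.0016] [0.0655 0.0424] -6.5 z [0.0795 0.0809] seat (0.6178, 0.003, -5.8)
wrist16 long 4763 [ 0.581  -0.1432] [0.0877 0.0432] -4.0 z [0.0795 0.0809] seat (0.5865, -0.1435, -3.5)
wrist16 bed 906 [ 0.6269 -0.2593] [0.1004 0.0323] -23.4 z [0.0651 0.067 ] seat (0.618, -0.269, -11.5)
wrist16 tank 146 [0.6116 0.2562] [0.0517 0.0047] 8.0 z [0.0713 0.0735] seat (0.5902, 0.2742, 5.3)
wrist16 jarN 2102 [0.4454 0.2245] [0.0342 0.0321] 84.9 z [0.0503 0.052 ] seat None
wrist16 jarF 1110 [0.6032 0.1414] [0.0328 0.0324] -2.5 z [0.0474 0.0489] seat None
```

View pics/scene16.png

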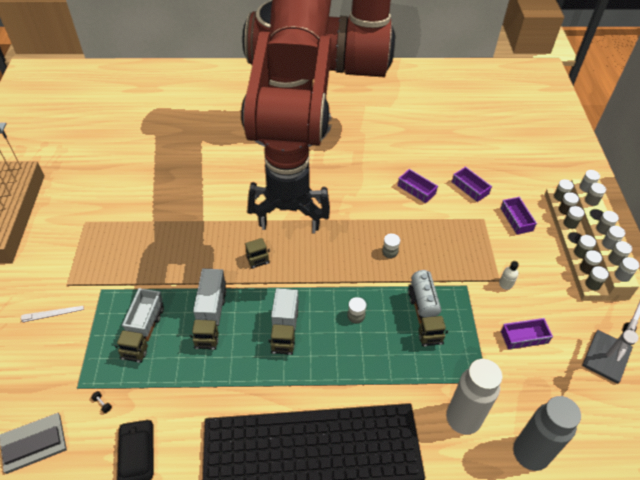

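View pics/wrist16.png

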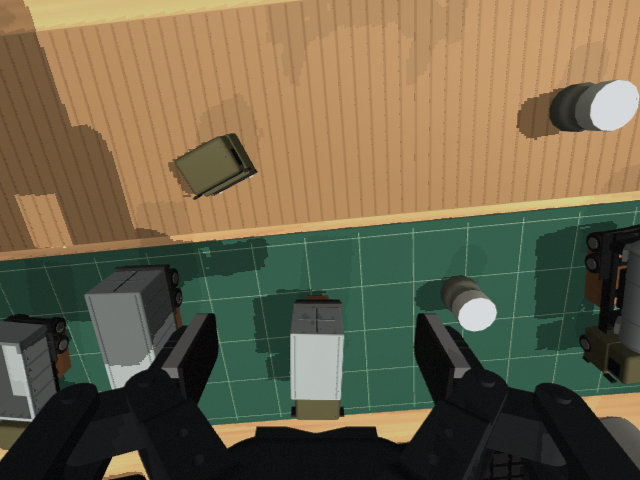

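All four bodies measure within about 2 mm of their seats in the clean views, at full-down height and in line with their trucks. The jars haven't moved and the gripper is clear, so I'm handing in.

```bash
python3 -c "
from station import ticket
print(ticket.finish_job())"
```

```text
the job is handed in; nothing more can be done
None
```

All four bodies are on their trucks and the job was handed in at about 42 s of the 128 s allowed; the hand-in reported no verdict. I set the tipper bed on the ladder frame first, then the long box, the tank and the short box. Each was lowered to contact in small steps and then released.

| Body | Off its seat, best view | Angle off its truck | Top height measured / expected |
|---|---|---|---|
| Tank | about 1 mm | within 1° | 0.088 / 0.089 m (caps) |
| Tipper bed | about 1 mm | within 1° | 0.066 / 0.067 m (rim) |
| Long box | 1 to 2 mm | within 1° | 0.081 / 0.081 m |
| Short box | about 2 mm | within 1° | 0.081 / 0.081 m |

- **Tank upright:** its caps lie within 0.1 mm of its centre line, so it has not rolled.
- **Jars and gripper:** both paint jars measure where they stood at the start, within camera noise, and the gripper was open and clear of everything.
- **Views that disagreed:**
  - The scene and side cameras differ by 2 to 5 mm along x. That matches their calibration and is well inside the tolerances.
  - The side camera's rectangles for the bed and tank, and the last wrist picture of the bed, tank and long box, were spoilt by partly hidden or stray points. I relied on the clean views for those.

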